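# Jam the guard bar's taper peg open and take out the die block

### The job

Take the die block out of its nest. First turn the wooden taper peg clockwise to swing the guard bar well clear (about 75 to 90 degrees), pressing the peg into its slanted hole firmly but not brutally so that it jams and the bar stays there when you let go; then flip the toggle clamp's handle over centre to fully open, lift the block out and set it gently, upright, on the floor of the grey tray. The peg must still hold at the end; leave the other things on the bench as they are.

Things in the scene. Friction and masses are not known exactly. Their poses are not given: they have to be found in the camera images.
- fixture: The die nest: dark steel plate 160 (x) x 270 (y) x 20 mm, fixed to the bench. Origin: centre of its underside; y runs along its length, towards the robot (turned by up to 0.3 rad), x to the robot's left, z up. On it, in this frame (mm): a pocket around the die block at (0,0), floor at z 20, rims 8 high; a grey slanted boss at y -90, the far end, carrying the taper peg; a toggle clamp at y +92, the near end.
- peg_grip (a point): Middle of the peg's dark wooden wing, where to grip it: 12 mm thick (this frame's x), 32 wide (y), 40 tall (z). The peg's axis is this frame's z; it points out of the hole and leans 30 degrees from vertical towards the nest's -x side (the robot's right), so the tool comes in tilted, along -z. The wing's foot, on a steel hub 32 mm wide, is 22 mm below this point. The frame turns with the peg.
- peg_hub (a point): Hub centre, on the axis 32 mm below peg_grip, same axes; moves in with the peg. At the start the peg is loose in its tapered hole. Pushing it in takes 8 N; after 2 to 7 mm (different each time, not visible) the taper bites and the push rises by about 6 N per mm. It stays in where it is left. A push of 13 N in all jams it, 15 to 20 N is best; over 33 N cracks the bush and fails.
- peg (a joint): Angle of the peg and guard bar, rad: 0 = rest, bar level over the block; grows clockwise seen looking down on the wing; stop at 1.7. Aim for 1.3 to 1.55: the bar then points up and to the nest's +x. A spring (0.034 Nm at rest, 0.064 at 1.5) turns it back to 0 unless the peg is jammed. Jammed, it can still be turned, against up to 0.25 Nm, and holds where it is let go.
- bar_end (a point): Far end of the steel guard bar (14 x 10 mm), which runs from the hub along the peg frame's y, 90 mm from the axis to this end.
- clamp (a joint): Angle of the toggle clamp, rad: 0 = closed (its rubber pad is on the block's top), 1.6 = fully open (arm upright, handle leaning out to the nest's +y side). It falls open by itself once the handle is past the centre (beyond 0.5) and falls shut below 0.25; 3 N at the handle is enough.
- handle_tip (a point): Top end of the clamp's black round handle (18 mm diameter, black part 50 mm long, runs from here straight to the pivot 95 mm away). Closed, the handle leans 20 degrees from vertical towards the block, its tip 154 mm above the bench; push it across the nest, towards the nest's +y, away from the block and towards the robot.
- clamp_pivot (a point): The clamp's pivot, at (0, 92, 65) mm in the nest's frame; the pivot's line is the nest's x.
- block: The die block: aluminium with a brass top plate, 45 (x) x 60 (y) x 50 (z) mm, 0.3 to 0.45 kg. Origin: centre of its underside; its axes agree with the nest's at the start. It stands in the pocket, 3 mm free all round; grip it across its 45 mm, by the part above the 8 mm rims. Guard bar and clamp pad hold it down until moved.
- tray: Grey plastic tray, 180 (x) x 130 (y) x 30 mm, walls and floor 4 to 5 mm, fixed to the bench left or right of the nest (a blue-lidded box stands on the other side). Origin: centre of its underside.
- giftbox: Bystander: white box with blue lid, 154 x 114 x 63 mm. Origin at its underside.
- tape: Bystander: roll of brown tape, 96 mm across, 45 high, lying flat beside the nest.
- jar: Bystander: white jar 60 mm across, 80 high, beside the nest.

How it is judged:
By the outcome, as a careful person would: the job done as asked, in the order asked, and still so for the second after the job is handed in, with the robot touching nothing.
It also fails if it takes over 72 s, if anything falls off the work surface, if the arm or the gripper's body presses on something with over 40 N, if the wrist force passes 120 N, or if a joint passes its speed limit or range.

### The arm

A 7-joint arm with a two-finger parallel gripper is mounted at the origin on the work surface. World frame = base frame: x ahead of the robot, y to its left, z up, the work surface at z = 0. Lengths are in m, angles in degrees, forces in N, time in s.
With the tool pointing down it reaches from about 0.35 to 0.775 m from the base axis. Payload 3.1 kg.
Tool frame: the origin (TCP) lies at the very end of the fingers, on their centre line; the grasp point (between the pads) lies 19 mm behind it; x points along the fingers, y is the direction in which the jaws open and shut, and the axes are right-handed (so a half turn about x gives the same grasp; the last joint's range is limited). The gripper opens to 85 mm and grips with 20 to 120 N. Pads are 22 mm wide; open, the fingers measure 114 mm over their backs; the gripper's body (76 mm by 85 mm) begins 54 mm behind the grasp point. The pads swing forward as they close: fully open they stand 13 mm farther back than shut.
Start: joints at [66.366, 17.813, 0.802, 86.603, -0.252, 75.585, -1.558], TCP at [0.199, -0.513, 0.207] pointing down, gripper open.
Joint ranges: [-154.91, 154.91], [-16.99, 109.72], [-72.82, 74.43], [7.12, 147.25], [-82.49, 262.49], [11.32, 116.49], [-174.64, 174.64]. Speed limits (degrees/s): [159.86, 159.86, 180, 180, 180, 180, 180].

### API

Orientations are given as a 3x3 rotation matrix whose columns are the frame's x, y, z axes.
In Python, from rig import robot gives the robot as it stands.
- The arm moves only by the tool move_arm, never from a script. Its argument "motion" is a list of rows, each an object with "delta_pos": the shift along the tool's x, y, z in cm, a list of three; "roll": the turn about the tool's x in rad. In form: [{"delta_pos": [tx, ty, tz], "roll": roll}, ...]. A call has exactly 8 rows; each row is the pose to reach, as a shift and turn from the pose measured when the call began, along the tool's axes at that moment; what a row does not reach only later rows make up. A row lasts 1/8 s, in which the tool goes at most 62.5 mm and 10.7 degrees, less where a joint would pass 70% of its speed; a pose out of reach is approached as far as the arm can. A call with a gripper value outside its range is refused whole. "hand" is the opening, from 0 (shut) to 1 (fully open), set as the call begins (left out, the last holds). The fingers move at their own pace and stop on an object; "force" is the grip in N (left out, the last holds). Time passes only in rows, so rows that repeat a pose let the fingers close, or fill a call up. It gives the time, the measured TCP pose, the force and the opening at its end, in the units of the state.
- robot.get_obs(): the state, without advancing time (a new reading comes with each control period).
- robot.read_camera(name): name is "side" or "top" or "wrist"; returns a dict with "image" (480x640x3 uint8, red, green, blue), "range_z" (480x640 float32, m along the optical axis (not along the pixel's ray), 0 where there is no reading), "vfov" (degrees; the focal length in pixels is half the picture's height over the tangent of half this angle, whatever the lens; pixels are square), "cx", "cy" (the principal point, pixels), "R" (3x3) and "t" (3): a world point X has camera coordinates R X + t. Camera axes: x right, y down, z forward; pixel columns grow to the right and rows downward; lengths in m; the calibration is good to about 2 mm. A picture is of the moment at which its call begins.
- robot.sign_off(): hands the job in, once; it reports no verdict.
The state is a dict: "time_s": time; "q": joint angles; "qvel": joint speeds; "tau": joint torques, N m; "tool_pos": TCP position; "tool_rot": TCP orientation; "contact_force": force on the tool from outside, world axes, zero at the start; "wrist_torque": the same for the moment, N m; "grip_width": opening from 0.0 (shut) to 1.0 (fully open).
Only numpy, scipy, OpenCV 4.12 (cv2) and the standard library are available. Lean on these libraries where they do the work, as an engineer would, in place of code of your own. Each camera call takes 0.05 s, during which the arm holds its last target.

## Working session

There is one attempt and no reset: what is moved stays moved. The work goes in short steps, Python scripts to look and compute and a tool call to move; the robot and the scene stay as the last step left them, time stands still between calls to the robot, and variables do not carry over. Pictures are saved under pics/ and viewed, and the job is handed in when it is done.

Besides the shell and the picture viewer there is one more tool, called after "Call:" by a JSON object that holds its "op" and its "data", one argument or row to a line. move_arm: Moves the arm, as the interface text tells. Its arguments: {"type":"object","properties":{"motion":{"type":"array","items":{"type":"object","properties":{"delta_pos":{"type":"array","items":{"type":"number"}},"roll":{"type":"number"}}}},"hand":{"type":"number"},"force":{"type":"number"}},"required":["motion"]}

```bash
ls; mkdir -p pics; cat > h.py <<'E'
import numpy as np,cv2
from rig import robot
def cam(n):
    return robot.read_camera(n)
def f(c): return 240/np.tan(np.radians(c['vfov'])/2)
def cloud(c):
    z=c['range_z'];F=f(c)
    v,u=np.mgrid[:480,:640]
    P=np.stack([(u-c['cx'])/F*z,(v-c['cy'])/F*z,z],-1)
    W=(P-np.array(c['t']))@np.array(c['R'])
    W[z<=0]=np.nan
    return W
def save(c,n): cv2.imwrite('pics/'+n,cv2.cvtColor(c['image'],cv2.COLOR_RGB2BGR))
E
python3 - <<'E'
from h import *
for n in ['top','side','wrist']:
    c=cam(n);save(c,n+'1.png')
    np.savez(n+'1.npz',W=cloud(c),image=c['image'],R=c['R'],t=c['t'],F=f(c),cx=c['cx'],cy=c['cy'])
    print(n,c['vfov'],c['cx'],c['cy'],np.round(c['R'],3).tolist(),np.round(c['t'],3).tolist())
o=robot.get_obs();print({k:np.round(v,3).tolist() for k,v in o.items()})
E
```

```text
pics
top 43.33985300126056 323.656889851345 236.44583516769484 [[0.002, -1.0, 0.022], [-0.988, -0.006, -0.152], [0.152, -0.022, -0.988]] [-0.022, 0.57, 1.243]
side 47.44069727752874 314.9628907828284 238.54764639759247 [[0.945, -0.326, 0.003], [-0.231, -0.677, -0.699], [0.23, 0.66, -0.715]] [-0.531, 0.225, 0.98]
wrist 67.72800694260968 318.6326884813115 234.9618235346324 [[0.363, -0.932, -0.002], [-0.882, -0.344, 0.321], [-0.3, -0.115, -0.947]] [-0.55, -0.042, 0.38]
{'time_s': 0.15, 'q': [66.365, 17.85, 0.8, 86.671, -0.252, 75.584, -1.558], 'qvel': [0.05, 0.027, -0.018, -0.345, 0.035, 0.009, 0.047], 'tau': [0.001, -38.027, 0.146, -23.085, 0.012, 0.01, 0.0], 'tool_pos': [0.199, -0.512, 0.206], 'tool_rot': [[-0.001, 0.362, -0.932], [0.002, -0.932, -0.362], [-1.0, -0.002, 0.0]], 'contact_force': [0.984, -0.178, 0.666], 'wrist_torque': [-0.028, 0.018, 0.002], 'grip_width': 0.998}
```

View pictures.

View pics/top1.png

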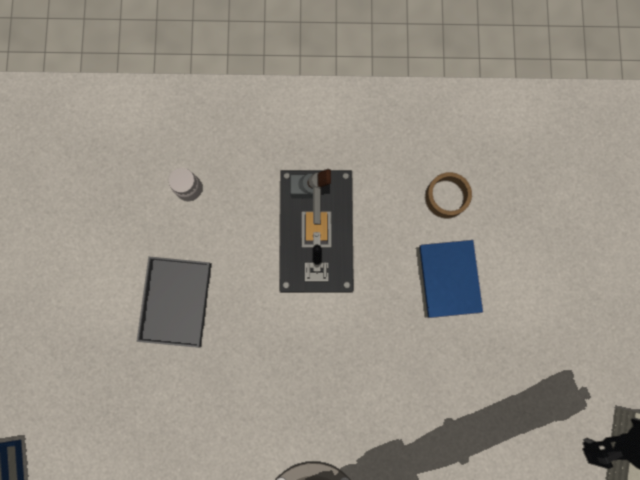

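View pics/side1.png

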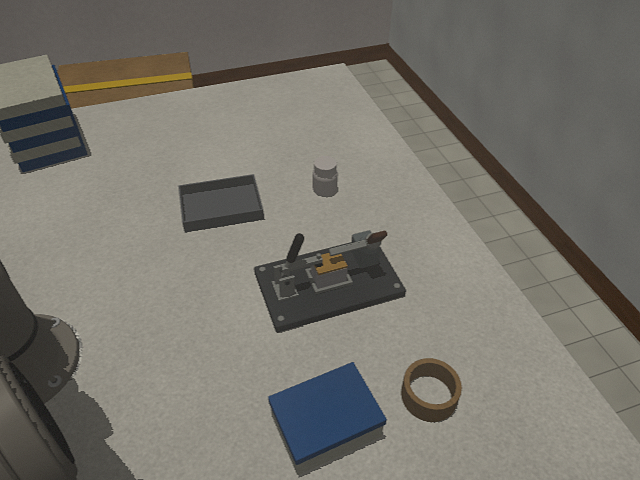

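View pics/wrist1.png

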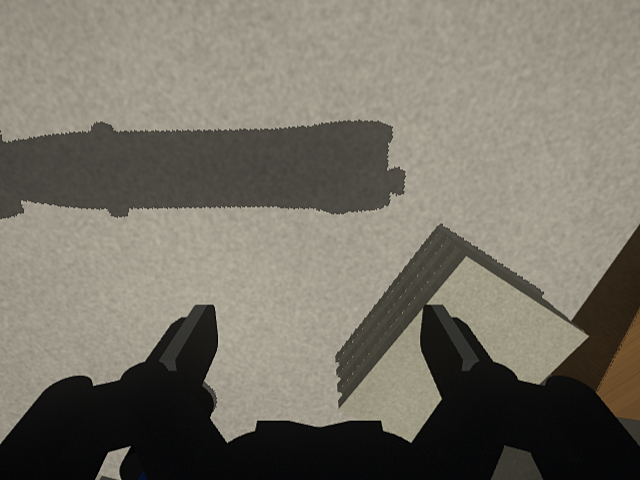

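```bash
cat > m1.py <<'E'
from h import *
d=np.load('top1.npz');W=d['W'];I=d['image']
def rect(mask,name):
    mask=(mask*255).astype(np.uint8)
    n,l,s,_=cv2.connectedComponentsWithStats(mask)
    k=1+np.argmax(s[1:,4]);P=W[l==k]
    r=cv2.minAreaRect(P[:,:2].astype(np.float32));print(name,r,len(P),'z',np.nanpercentile(P[:,2],[5,50,95]).round(4))
    print(cv2.boxPoints(r).round(4).tolist())
u=np.arange(640)[None,:]+0*np.arange(480)[:,None];v=np.arange(480)[:,None]+0*u
z=W[...,2]
rect((u>260)&(u<370)&(v>150)&(v<310)&(z>0.012),'plate')
rect((u>130)&(u<220)&(v>245)&(v<360)&(z>0.02)|((u>130)&(u<220)&(v>245)&(v<360)&(I.sum(-1)<300)),'tray')
rect((u>400)&(u<500)&(v>230)&(v<330)&(z>0.04),'gift')
rect((u>160)&(u<205)&(v>160)&(v<205)&(z>0.05),'jar')
for n in ['top','side']:
    d=np.load(n+'1.npz');W=d['W'];I=d['image'].astype(int)
    hsv=cv2.cvtColor(d['image'],cv2.COLOR_RGB2HSV).astype(int)
    x,y,z=W[...,0],W[...,1],W[...,2]
    br=(z>0.06)&(z<0.2)&(hsv[...,1]>90)&(hsv[...,2]<120)&(x>.4)&(x<.9)&(abs(y)<.15)
    P=W[br];print(n,'wood',len(P),np.nanmedian(P,0).round(4),np.nanmin(P,0).round(4),np.nanmax(P,0).round(4))
    bl=(z>0.085)&(I.max(-1)<50)&(x>.4)&(x<.9)&(abs(y)<.15)
    P=W[bl];print(n,'black',len(P),np.nanmedian(P,0).round(4),np.nanmin(P,0).round(4),np.nanmax(P,0).round(4))
    bs=(z>0.055)&(hsv[...,1]>120)&(hsv[...,2]>130)&(x>.4)&(x<.9)&(abs(y)<.15)
    P=W[bs];print(n,'brass',len(P),np.nanmedian(P,0).round(4),np.nanmin(P,0).round(4),np.nanmax(P,0).round(4),cv2.minAreaRect(P[:,:2].astype(np.float32)))
for n,b in (('top',(260,150,110,160)),('side',(240,220,180,120))):
    im=cv2.imread(f'pics/{n}1.png');a,b_,w,h=b
    cv2.imwrite(f'pics/{n}1z.png',cv2.resize(im[b_:b_+h,a:a+w],None,fx=min(800/w,600/h),fy=min(800/w,600/h),interpolation=cv2.INTER_CUBIC))
E
python3 m1.py
```

```text
plate ((0.5884696245193481, -0.0028789564967155457), (0.2702716588973999, 0.16029050946235657), 0.3510923683643341) 8944 z [0.0156 0.021  0.1054]
[[0.4528000056743622, 0.07639999687671661], [0.4537999927997589, -0.08389999717473984], [0.7240999937057495, -0.08219999819993973], [0.7231000065803528, 0.07810000330209732]]
tray ((0.4319268465042114, 0.29776230454444885), (0.1317586749792099, 0.18050214648246765), 84.23831176757812) 5570 z [-0.      0.0048  0.0302]
[[0.33550000190734863, 0.24130000174045563], [0.5151000022888184, 0.2231999933719635], [0.5282999873161316, 0.35420000553131104], [0.34869998693466187, 0.3723999857902527]]
gift ((0.48115652799606323, -0.28499460220336914), (0.1542598009109497, 0.1153901070356369), 5.842183589935303) 4076 z [0.0576 0.0623 0.0663]
[[0.3986000120639801, -0.23549999296665192], [0.41029998660087585, -0.35019999742507935], [0.5637999773025513, -0.3345000147819519], [0.5519999861717224, -0.21969999372959137]]
jar ((0.6813397407531738, 0.2784939408302307), (0.05605282634496689, 0.05427040159702301), 89.83929443359375) 628 z [0.0527 0.0792 0.0836]
[[0.
[... 224 characters left out ...]
  0.0626] [0.6914 0.0179 0.1441]
top black 304 [ 0.531  -0.0082  0.1327] [ 0.5036 -0.03    0.1011] [0.6936 0.0055 0.1656]
top brass 407 [0.5862 0.0013 0.0695] [ 0.56   -0.0239  0.0618] [0.617  0.0183 0.0761] ((0.5886091589927673, -0.0029266420751810074), (0.056989118456840515, 0.04209097474813461), 0.3583177924156189)
side wood 164 [ 0.6002 -0.0115  0.0686] [ 0.558  -0.0317  0.0624] [0.6921 0.0189 0.1406]
side black 274 [ 0.5202 -0.0121  0.1331] [ 0.5034 -0.0326  0.1022] [ 0.6915 -0.003   0.163 ]
side brass 127 [ 0.5893 -0.0125  0.069 ] [ 0.56   -0.0288  0.0658] [0.6161 0.0159 0.0727] ((0.5882172584533691, -0.006407979875802994), (0.04447345435619354, 0.05616598576307297), 89.23001098632812)
```

View pics/top1z.png

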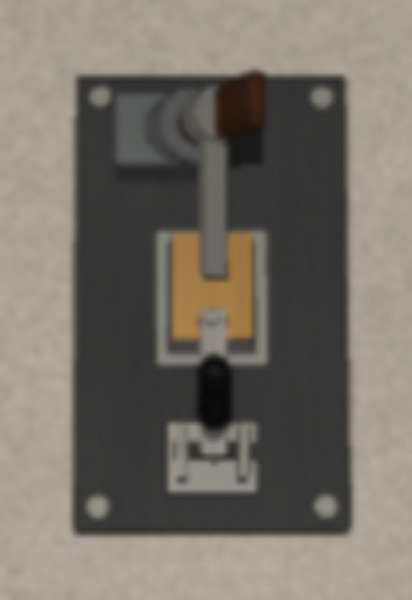

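View pics/side1z.png

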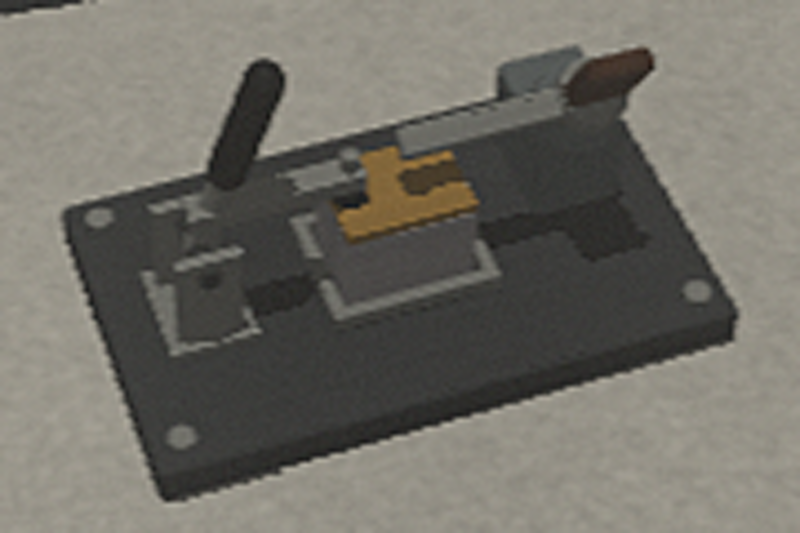

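```bash
python3 - <<'E'
from h import *
th=np.radians(.35)
# nest axes
ny=np.array([-np.cos(th),-np.sin(th),0]);nz=np.array([0,0,1.]);nx=np.cross(ny,nz)
a=-.5*nx+np.cos(np.pi/6)*nz; px0=np.cross(ny,a); print(nx,a,px0)
N=np.array([.5885,-.0029,0])
for n in ['top','side']:
    d=np.load(n+'1.npz');W=d['W'];I=d['image']
    hsv=cv2.cvtColor(I,cv2.COLOR_RGB2HSV).astype(int)
    x,y,z=W[...,0],W[...,1],W[...,2]
    br=(z>0.08)&(hsv[...,1]>90)&(hsv[...,2]<140)&(x>.63)&(x<.72)&(abs(y)<.1)
    P=W[br]-N
    # coordinates: along ny, a, px0
    for nm,ax in (('ny',ny),('a',a),('px',px0)):
        print(n,nm,len(P),np.percentile(P@ax,[0,2,10,50,90,98,100]).round(4))
E
```

```text
[-0.00610861  0.99998134  0.        ] [ 0.00305431 -0.49999067  0.8660254 ] [-0.00529022  0.86600925  0.5       ]
top ny 185 [-0.1027 -0.1018 -0.0991 -0.0873 -0.0753 -0.074  -0.0734]
top a 185 [0.097  0.0996 0.1041 0.1225 0.1324 0.1339 0.1357]
top px 185 [0.0415 0.0435 0.0462 0.0523 0.0547 0.0554 0.0567]
side ny 21 [-0.1035 -0.1033 -0.1028 -0.0932 -0.0835 -0.0813 -0.0805]
side a 21 [0.1297 0.1299 0.1304 0.1316 0.1341 0.135  0.1352]
side px 21 [0.0426 0.0429 0.0445 0.0477 0.0492 0.0494 0.0495]
```

The guard peg leans 30° but the moves only shift and roll, so the tool stays vertical. My plan is to grip the wing by its 32 mm faces and press along the peg axis. Then I'll push the bar round against the jam. First I move over.

Call:
{"op": "move_arm", "data": {
  "motion": [
    {"delta_pos": [-1.5,-2,-4.5],"roll": -0.15},
    {"delta_pos": [-3,-4,-9],"roll": -0.3},
    {"delta_pos": [-4.5,-6.5,-14],"roll": -0.45},
    {"delta_pos": [-6,-9,-19],"roll": -0.6},
    {"delta_pos": [-6.5,-11,-24],"roll": -0.75},
    {"delta_pos": [-6.5,-13,-28.5],"roll": -0.9},
    {"delta_pos": [-6.5,-15.2,-33],"roll": -1.05},
    {"delta_pos": [-6.5,-17,-37.5],"roll": -1.2}
  ],
  "hand": 1
}}

```text
time_s: 1.15
tool_pos: [0.4877, -0.2164, 0.2708]
tool_rot: [[-0.001, 1.0, 0.005], [0.002, 0.005, -1.0], [-1.0, -0.001, -0.002]]
contact_force: [-0.2, -0.9, 0.3]
grip_width: 0.997
```

```bash
cat >> h.py <<'E'
def go(p,az=None):
    "print tool delta (cm) to world TCP p, roll to bring tool y to azimuth az (deg)"
    o=robot.get_obs();R=np.array(o['tool_rot']);t=np.array(o['tool_pos'])
    print('t',round(o['time_s'],2),'tcp',t.round(4),'F',np.round(o['contact_force'],2),'grip',round(o['grip_width'],3),'q',np.round(o['q'],0).tolist())
    print('R',R.round(3).tolist())
    if p is not None: print('delta cm',(R.T@(np.array(p)-t)*100).round(2))
    if az is not None:
        a=np.degrees(np.arctan2(R[1,1],R[0,1]));d=(az-a+90)%180-90;print('az',a.round(2),'roll',-np.radians(d).round(4))
E
python3 -c "
from h import *
go([.677,-.0216,.25],0)"
```

```text
t 1.15 tcp [ 0.4877 -0.2164  0.2708] F [-0.18 -0.87  0.26] grip 0.997 q [40.0, 16.0, -23.0, 81.0, 6.0, 84.0, 17.0]
R [[-0.001, 1.0, 0.005], [0.002, 0.005, -1.0], [-1.0, -0.001, -0.002]]
delta cm [  2.09  19.03 -19.38]
az 0.3 roll 0.0052
```

Call:
{"op": "move_arm", "data": {
  "motion": [
    {"delta_pos": [0,3,-3.1],"roll": 0},
    {"delta_pos": [0,6,-6.2],"roll": 0},
    {"delta_pos": [0,9,-9.3],"roll": 0},
    {"delta_pos": [0.5,12,-12.4],"roll": 0},
    {"delta_pos": [1,15,-15.5],"roll": 0},
    {"delta_pos": [1.5,17.5,-18],"roll": 0},
    {"delta_pos": [2,19,-19.4],"roll": 0},
    {"delta_pos": [2,19,-19.4],"roll": 0}
  ]
}}

```text
time_s: 2.15
tool_pos: [0.6766, -0.0191, 0.2489]
tool_rot: [[-0.004, 1.0, 0.009], [0.003, 0.009, -1.0], [-1.0, -0.004, -0.003]]
contact_force: [0.1, -0.2, 0.7]
grip_width: 1.002
```

```bash
python3 -c "
from h import *
go([.677,-.0216,.1113],0)
c=cam('wrist');save(c,'w2.png')
c=cam('side');save(c,'s2.png')
"
```

```text
t 2.15 tcp [ 0.6766 -0.0191  0.2489] F [ 0.14 -0.18  0.67] grip 1.002 q [13.0, 35.0, -25.0, 57.0, 14.0, 91.0, -7.0]
R [[-0.004, 1.0, 0.009], [0.003, 0.009, -1.0], [-1.0, -0.004, -0.003]]
delta cm [13.76  0.1   0.29]
az 0.49 roll 0.0085
```

View pics/w2.png

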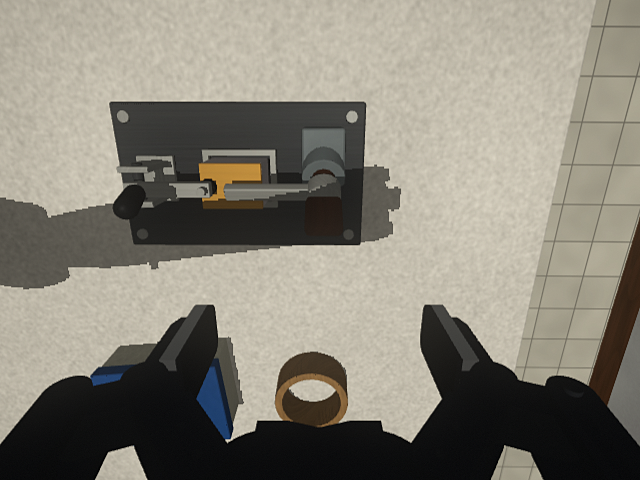

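View pics/s2.png

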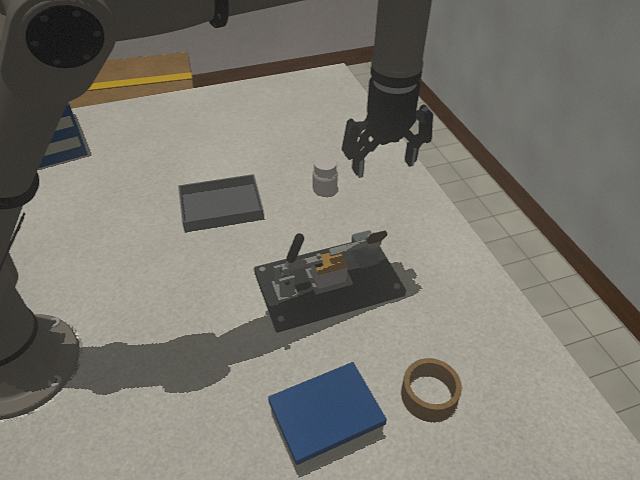

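Wrist view: the wing (brown, ~(323,215)) and the bar toward the left lie centred between the fingers. Side view confirms the gripper is upright above the boss.

Call:
{"op": "move_arm", "data": {
  "motion": [
    {"delta_pos": [3,0.05,0.1],"roll": 0},
    {"delta_pos": [6,0.1,0.2],"roll": 0},
    {"delta_pos": [9,0.1,0.3],"roll": 0},
    {"delta_pos": [11,0.1,0.3],"roll": 0},
    {"delta_pos": [12.5,0.1,0.3],"roll": 0},
    {"delta_pos": [13.5,0.1,0.3],"roll": 0},
    {"delta_pos": [13.7,0.1,0.3],"roll": 0},
    {"delta_pos": [13.7,0.1,0.3],"roll": 0}
  ]
}}

```text
time_s: 3.25
tool_pos: [0.6774, -0.0251, 0.1142]
tool_rot: [[-0.001, 1.0, 0.005], [0.001, 0.005, -1.0], [-1.0, -0.001, -0.001]]
contact_force: [0.1, 0.9, -0.3]
grip_width: 1.003
```

```bash
python3 -c "
from h import *
go([.677,-.0216,.1113],0)
c=cam('wrist');save(c,'w3.png')
c=cam('side');cv2.imwrite('pics/s3.png',cv2.resize(c['image'][150:330,240:480,::-1],None,fx=3.3,fy=3.3))
"
```

```text
t 3.25 tcp [ 0.6774 -0.0251  0.1142] F [ 0.09  0.89 -0.31] grip 1.003 q [15.0, 39.0, -25.0, 71.0, 16.0, 74.0, -9.0]
R [[-0.001, 1.0, 0.005], [0.001, 0.005, -1.0], [-1.0, -0.001, -0.001]]
delta cm [ 0.29 -0.04 -0.35]
az 0.26 roll 0.0045
```

View pics/w3.png

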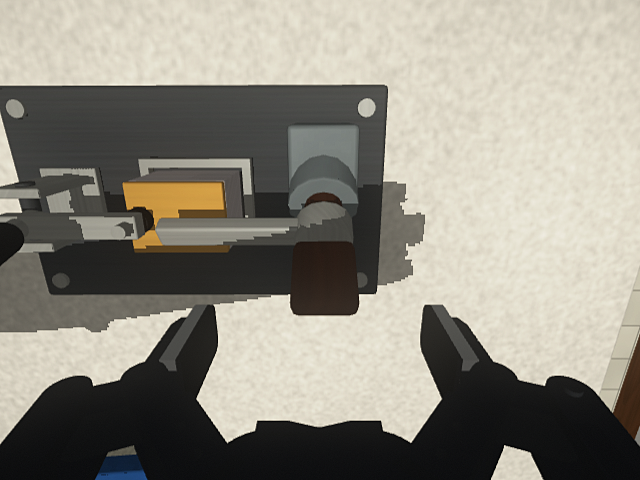

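View pics/s3.png

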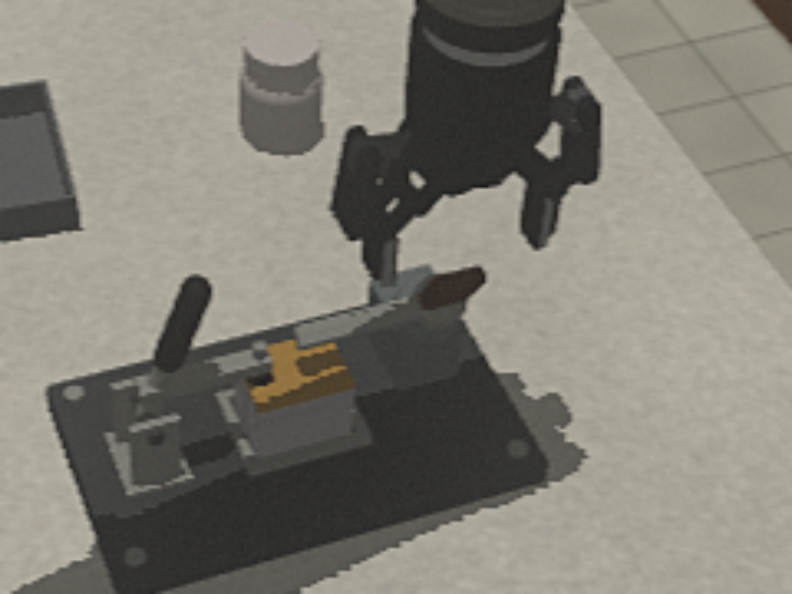

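```bash
python3 -c "
from h import *
o=robot.get_obs();T=np.array(o['tool_pos']);R=np.array(o['tool_rot'])
for n in ['side','wrist']:
    c=cam(n);
    for nm,p in (('tcp',T),('grip',T-.019*R[:,0]),('openL',T-.013*R[:,0]-.0425*R[:,1]),('openR',T-.013*R[:,0]+.0425*R[:,1]),('pegG',np.array([.6771,-.0176,.1234])),('wingtop',np.array([.6771,-.0276,.1407]))):
        q=np.array(c['R'])@p+c['t'];print(n,nm,(f(c)*q[:2]/q[2]+[c['cx'],c['cy']]).round(0),q[2].round(3))
W=cloud(c);
for v,u in ((280,325),(305,325),(315,205),(315,435),(360,440),(245,315)): print(u,v,W[v,u].round(4))
"
```

```text
side tcp [377. 241.] 1.038
side grip [378. 234.] 1.024
side openL [357. 242.] 1.018
side openR [398. 231.] 1.038
side pegG [376. 235.] 1.036
side wingtop [378. 232.] 1.017
wrist tcp [318. 281.] 0.184
wrist grip [317. 299.] 0.166
wrist openL [229. 293.] 0.172
wrist openR [406. 293.] 0.172
wrist pegG [317. 275.] 0.174
wrist wingtop [316. 312.] 0.161
325 280 [ 0.6811 -0.0171  0.1297]
325 305 [ 0.6811 -0.0254  0.1383]
205 315 [ 0.6358 -0.0145  0.1652]
435 315 [ 0.722  -0.015   0.1636]
440 360 [ 0.7211 -0.0255  0.1761]
315 245 [ 0.6762 -0.0062  0.112 ]
```

```bash
python3 -c "
from h import *
c=cam('wrist');W=cloud(c);z=c['range_z']
for a,b in ((150,225),(415,490)):
  for v in range(300,400,10):
    r=[(u,*W[v,u].round(3)) for u in range(a,b,12) if 0<z[v,u]<.16]
    print(v,r)
c=cam('side');W=cloud(c)
P=W[(W[...,0]>.6)&(W[...,0]<.75)&(abs(W[...,1])<.06)&(W[...,2]>.125)]
for x in np.arange(.61,.75,.01):
  s=P[abs(P[:,0]-x)<.005]; print(x.round(2),len(s),s[:,2].min().round(4) if len(s) else '', s[s[:,2].argmin()].round(3) if len(s) else '')
"
```

```text
300 []
310 [(198, np.float64(0.632), np.float64(-0.015), np.float64(0.161)), (210, np.float64(0.635), np.float64(-0.017), np.float64(0.157))]
320 [(186, np.float64(0.63), np.float64(-0.015), np.float64(0.168)), (198, np.float64(0.634), np.float64(-0.015), np.float64(0.167)), (210, np.float64(0.635), np.float64(-0.021), np.float64(0.158))]
330 [(174, np.float64(0.625), np.float64(-0.019), np.float64(0.168)), (186, np.float64(0.631), np.float64(-0.015), np.float64(0.173)), (198, np.float64(0.635), np.float64(-0.016), np.float64(0.173)), (210, np.float64(0.635), np.float64(-0.024), np.float64(0.16))]
340 [(162, np.float64(0.623), np.float64(-0.019), np.float64(0.174)), (174, np.float64(0.63), np.float64(-0.015), np.float64(0.179)), (186, np.float64(0.634), np.float64(-0.015), np.float64(0.18)), (198, np.float64(0.635), np.float64(-0.02), np.float64(0.173)), (210, np.float64(0.635), np.float64(-0.028), np.float64(0.161))]
350 [(162, np.float64(0.625), np.float64(-0.02), np.float64(0.179)), (174, np.float64(0.632), np.float64(-0.015), np.float64(0.185)), (186, np.float64(0.635), np.float6
[... 4060 characters left out ...]
loat64(0.72), np.float64(-0.014), np.float64(0.203)), (487, np.float64(0.724), np.float64(-0.014), np.float64(0.203))]
0.61 342 0.196 [ 0.614 -0.035  0.196]
0.62 305 0.1577 [ 0.624 -0.032  0.158]
0.63 380 0.1528 [ 0.626 -0.03   0.153]
0.64 1384 0.199 [ 0.636 -0.037  0.199]
0.65 1254 0.2122 [ 0.645 -0.017  0.212]
0.66 883 0.1257 [ 0.662 -0.025  0.126]
0.67 525 0.1276 [ 0.672 -0.031  0.128]
0.68 461 0.126 [ 0.683 -0.03   0.126]
0.69 550 0.1295 [ 0.686 -0.032  0.129]
0.7 321 0.2142 [ 0.703 -0.042  0.214]
0.71 104 0.2021 [ 0.713 -0.037  0.202]
0.72 264 0.1514 [ 0.718 -0.018  0.151]
0.73 204 0.1591 [ 0.726 -0.035  0.159]
0.74 198 0.1944 [ 0.739 -0.031  0.194]
0.75 23 0.1974 [ 0.745 -0.037  0.197]
```

Depth data from both cameras put the open fingertips at z≈0.152. The reported TCP is 0.114, and only about 0.127 would be expected for open fingers, so the real fingers sit roughly 25 mm higher than reported. I'll go down in part, half-close, and measure again.

Call:
{"op": "move_arm", "data": {
  "motion": [
    {"delta_pos": [0.5,0,-0.2],"roll": 0},
    {"delta_pos": [1,0,-0.35],"roll": 0},
    {"delta_pos": [1.5,0,-0.35],"roll": 0},
    {"delta_pos": [1.5,0,-0.35],"roll": 0},
    {"delta_pos": [1.5,0,-0.35],"roll": 0},
    {"delta_pos": [1.5,0,-0.35],"roll": 0},
    {"delta_pos": [1.5,0,-0.35],"roll": 0},
    {"delta_pos": [1.5,0,-0.35],"roll": 0}
  ],
  "hand": 0.55,
  "force": 60
}}

```text
time_s: 4.55
tool_pos: [0.6773, -0.0216, 0.0991]
tool_rot: [[-0.001, 1.0, 0.005], [0.001, 0.005, -1.0], [-1.0, -0.001, -0.001]]
contact_force: [1.0, 0.9, 0.1]
grip_width: 0.55
```

```bash
cat > tips.py <<'E'
from h import *
go(None,0)
o=robot.get_obs();T=np.array(o['tool_pos'])
import sys
cs=[cam('side'),cam('wrist')]
save(cs[0],sys.argv[1]+'s.png');save(cs[1],sys.argv[1]+'w.png')
c=cs[0];cv2.imwrite('pics/'+sys.argv[1]+'s.png',cv2.resize(c['image'][150:330,240:480,::-1],None,fx=3.3,fy=3.3))
for c in cs:
  W=cloud(c);I=c['image'].astype(int)
  P=W[(abs(W[...,0]-T[0])<.06)&(abs(W[...,1]-T[1])<.02)&(W[...,2]>T[2])&(W[...,2]<T[2]+.12)&(I.max(-1)-I.min(-1)<25)&(I.max(-1)<110)]
  for x in np.arange(-.06,.065,.01):
    s=P[abs(P[:,0]-T[0]-x)<.005]
    if len(s): print(round(x,2),len(s),(s[s[:,2].argmin()]-T).round(3))
  print()
E
python3 tips.py a4
```

```text
t 4.55 tcp [ 0.6773 -0.0216  0.0991] F [0.96 0.93 0.09] grip 0.55 q [14.0, 39.0, -25.0, 72.0, 16.0, 72.0, -10.0]
R [[-0.001, 1.0, 0.005], [0.001, 0.005, -1.0], [-1.0, -0.001, -0.001]]
az 0.27 roll 0.0046
-0.06 48 [-0.056 -0.012  0.076]
-0.05 74 [-0.053  0.019  0.   ]
-0.04 115 [-0.038  0.017  0.   ]
-0.03 268 [-0.03   0.009  0.   ]
-0.02 85 [-0.016  0.01   0.   ]
-0.01 88 [-0.01   0.004  0.   ]
0.0 92 [-0.004  0.008  0.   ]
0.01 100 [0.011 0.003 0.   ]
0.02 192 [0.022 0.    0.027]
0.03 84 [ 0.026 -0.012  0.032]
0.04 82 [ 0.035 -0.005  0.033]
0.05 167 [ 0.052 -0.011  0.072]
0.06 30 [ 0.055 -0.011  0.078]

-0.06 1963 [-0.055  0.01   0.077]
-0.05 8449 [-0.047  0.015  0.   ]
-0.04 2954 [-0.037  0.015  0.   ]
-0.03 3076 [-0.029  0.015  0.   ]
-0.02 5895 [-0.017  0.014  0.   ]
-0.01 4552 [-0.013  0.015  0.   ]
0.0 4460 [0.001 0.016 0.005]
0.01 4979 [0.014 0.015 0.005]
0.02 6055 [0.019 0.019 0.   ]
0.03 3485 [0.025 0.01  0.031]
0.04 2421 [0.035 0.006 0.034]
0.05 8413 [0.045 0.006 0.07 ]
0.06 2274 [0.055 0.01  0.074]
```

View pics/a4s.png

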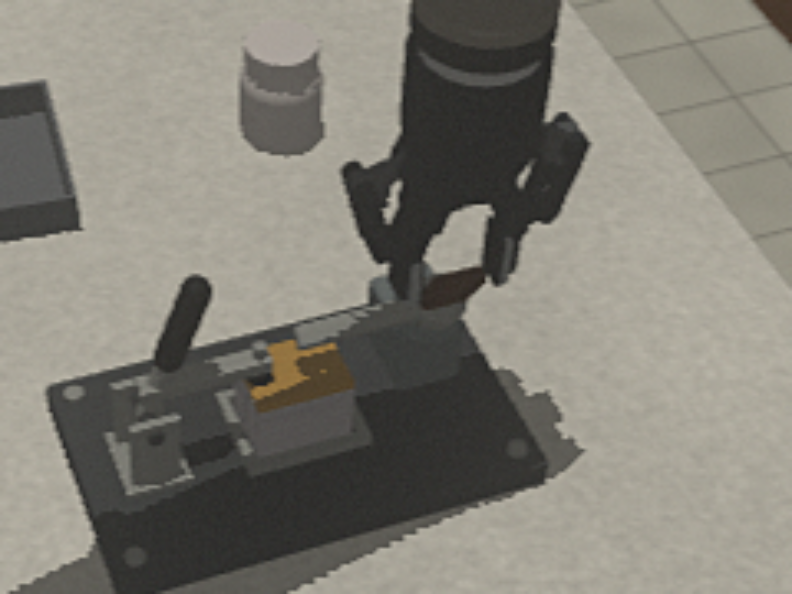

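View pics/a4w.png

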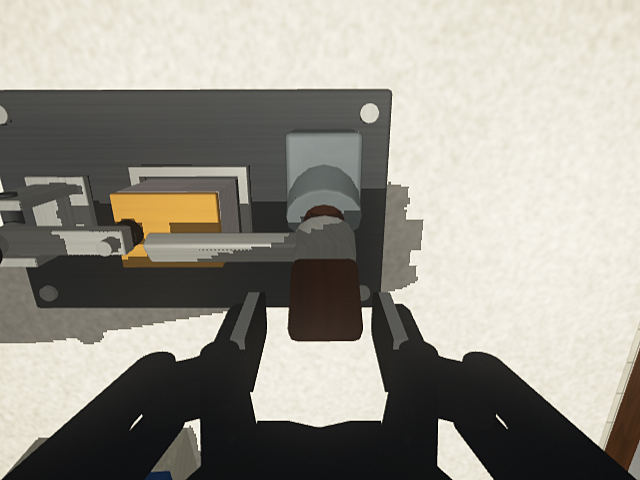

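Half-open tips measure 31 mm above the reported TCP in both views, so the offset is about 25 mm once shut. In the wrist picture the wing centre is at u≈326 and the finger centre at u≈318. I'll shift +x by 3.5 mm, go down 18 mm and grip.

Call:
{"op": "move_arm", "data": {
  "motion": [
    {"delta_pos": [0,0.35,0],"roll": 0},
    {"delta_pos": [0.4,0.35,0],"roll": 0},
    {"delta_pos": [0.8,0.35,0],"roll": 0},
    {"delta_pos": [1.2,0.35,0],"roll": 0},
    {"delta_pos": [1.6,0.35,0],"roll": 0},
    {"delta_pos": [1.8,0.35,0],"roll": 0},
    {"delta_pos": [1.8,0.35,0],"roll": 0},
    {"delta_pos": [1.8,0.35,0],"roll": 0}
  ]
}}

```text
time_s: 5.65
tool_pos: [0.6809, -0.0215, 0.0813]
tool_rot: [[-0.001, 1.0, 0.005], [0.001, 0.005, -1.0], [-1.0, -0.001, -0.001]]
contact_force: [-0.1, -0.1, -0.2]
grip_width: 0.548
```

```bash
python3 tips.py a5 | head -4
```

```text
t 5.65 tcp [ 0.6809 -0.0215  0.0813] F [-0.06 -0.05 -0.21] grip 0.548 q [14.0, 40.0, -24.0, 72.0, 16.0, 71.0, -10.0]
R [[-0.001, 1.0, 0.005], [0.001, 0.005, -1.0], [-1.0, -0.001, -0.001]]
az 0.26 roll 0.0046
-0.06 57 [-0.057  0.012  0.009]
```

View pics/a5s.png

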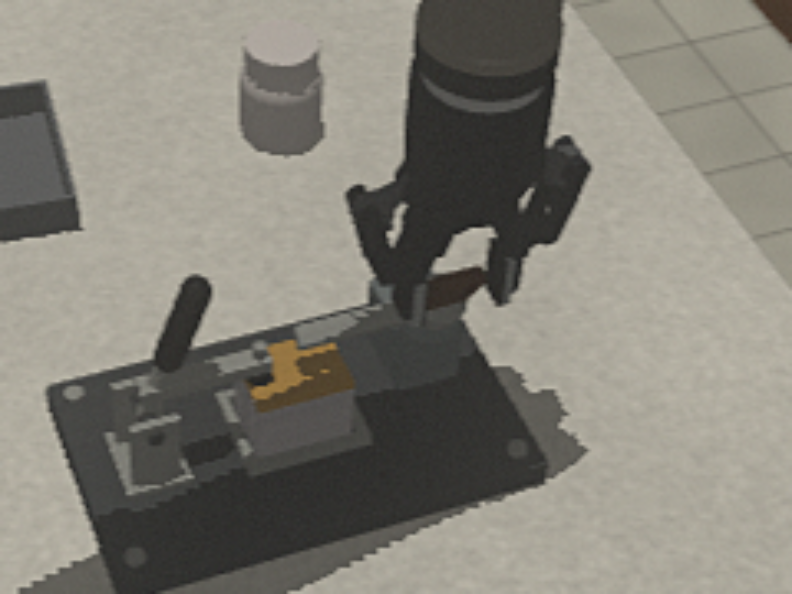

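View pics/a5w.png

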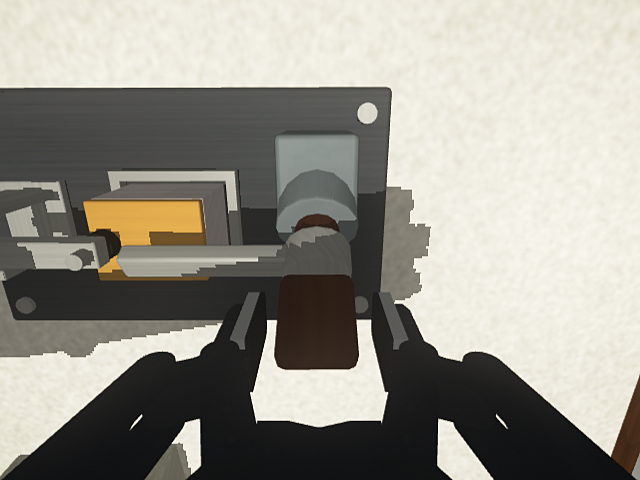

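Wing (277–356 px) is now centred between the pads (262–375). Closing.

Call:
{"op": "move_arm", "data": {
  "motion": [
    {"delta_pos": [0,0,0],"roll": 0},
    {"delta_pos": [0,0,0],"roll": 0},
    {"delta_pos": [0,0,0],"roll": 0},
    {"delta_pos": [0,0,0],"roll": 0},
    {"delta_pos": [0,0,0],"roll": 0},
    {"delta_pos": [0,0,0],"roll": 0},
    {"delta_pos": [0,0,0],"roll": 0},
    {"delta_pos": [0,0,0],"roll": 0}
  ],
  "hand": 0,
  "force": 80
}}

```text
time_s: 6.75
tool_pos: [0.6803, -0.0215, 0.0815]
tool_rot: [[-0.002, 1.0, 0.005], [0.001, 0.005, -1.0], [-1.0, -0.002, -0.001]]
contact_force: [-6.2, -0.2, 5.4]
grip_width: 0.361
```

```bash
python3 tips.py a6 | head -3
```

```text
t 6.75 tcp [ 0.6803 -0.0215  0.0815] F [-6.22 -0.17  5.35] grip 0.361 q [14.0, 40.0, -24.0, 72.0, 16.0, 71.0, -10.0]
R [[-0.002, 1.0, 0.005], [0.001, 0.005, -1.0], [-1.0, -0.002, -0.001]]
az 0.27 roll 0.0047
```

View pics/a6w.png

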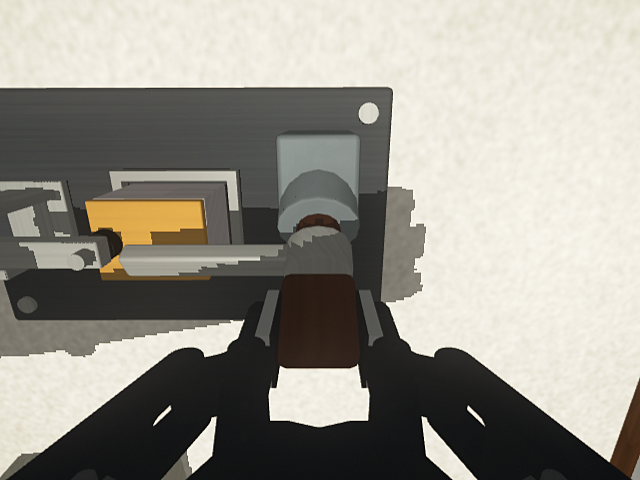

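Gripped at width 0.361 (~31 mm), with a 6 N side strain to relax. I press along the peg axis in small steps.

Call:
{"op": "move_arm", "data": {
  "motion": [
    {"delta_pos": [0,-0.05,0],"roll": 0},
    {"delta_pos": [0,-0.05,0],"roll": 0},
    {"delta_pos": [0.09,-0.05,-0.05],"roll": 0},
    {"delta_pos": [0.13,-0.05,-0.08],"roll": 0},
    {"delta_pos": [0.17,-0.05,-0.1],"roll": 0},
    {"delta_pos": [0.17,-0.05,-0.1],"roll": 0},
    {"delta_pos": [0.17,-0.05,-0.1],"roll": 0},
    {"delta_pos": [0.17,-0.05,-0.1],"roll": 0}
  ]
}}

```text
time_s: 7.85
tool_pos: [0.6802, -0.0212, 0.0811]
tool_rot: [[-0.001, 1.0, 0.004], [-0.0, 0.004, -1.0], [-1.0, -0.001, 0.0]]
contact_force: [-4.7, -1.2, 6.6]
grip_width: 0.365
```

```bash
cat > ax.py <<'E'
from h import *
go(None)
o=robot.get_obs();F=np.array(o['contact_force']);T=np.array(o['tool_pos'])
a=np.array([.003,-.5,.866]);p=np.array([-.005,.866,.5])
print('axial F',(F@a).round(2),'px F',(F@p).round(2),'axial travel mm',((T-[.6803,-.0215,.0815])@a*1000).round(2))
E
python3 ax.py
```

```text
t 7.85 tcp [ 0.6802 -0.0212  0.0811] F [-4.74 -1.17  6.64] grip 0.365 q [14.0, 40.0, -24.0, 73.0, 16.0, 71.0, -10.0]
R [[-0.001, 1.0, 0.004], [-0.0, 0.004, -1.0], [-1.0, -0.001, 0.0]]
axial F 6.32 px F 2.32 axial travel mm -0.5
```

Call:
{"op": "move_arm", "data": {
  "motion": [
    {"delta_pos": [0.09,-0.05,-0.05],"roll": 0},
    {"delta_pos": [0.17,-0.05,-0.1],"roll": 0},
    {"delta_pos": [0.22,-0.05,-0.13],"roll": 0},
    {"delta_pos": [0.26,-0.05,-0.15],"roll": 0},
    {"delta_pos": [0.26,-0.05,-0.15],"roll": 0},
    {"delta_pos": [0.26,-0.05,-0.15],"roll": 0},
    {"delta_pos": [0.26,-0.05,-0.15],"roll": 0},
    {"delta_pos": [0.26,-0.05,-0.15],"roll": 0}
  ]
}}

```text
time_s: 8.85
tool_pos: [0.6802, -0.0205, 0.0798]
tool_rot: [[0.001, 1.0, 0.004], [-0.001, 0.004, -1.0], [-1.0, 0.001, 0.002]]
contact_force: [-3.7, -1.7, 7.5]
grip_width: 0.36
```

```bash
python3 ax.py
```

```text
t 8.85 tcp [ 0.6802 -0.0205  0.0798] F [-3.69 -1.68  7.52] grip 0.36 q [14.0, 40.0, -24.0, 73.0, 16.0, 70.0, -10.0]
R [[0.001, 1.0, 0.004], [-0.001, 0.004, -1.0], [-1.0, 0.001, 0.002]]
axial F 7.34 px F 2.32 axial travel mm -2.01
```

Call:
{"op": "move_arm", "data": {
  "motion": [
    {"delta_pos": [0.1,-0.05,-0.06],"roll": 0},
    {"delta_pos": [0.2,-0.05,-0.12],"roll": 0},
    {"delta_pos": [0.29,-0.05,-0.17],"roll": 0},
    {"delta_pos": [0.35,-0.05,-0.2],"roll": 0},
    {"delta_pos": [0.4,-0.05,-0.23],"roll": 0},
    {"delta_pos": [0.4,-0.05,-0.23],"roll": 0},
    {"delta_pos": [0.4,-0.05,-0.23],"roll": 0},
    {"delta_pos": [0.4,-0.05,-0.23],"roll": 0}
  ]
}}

```text
time_s: 9.85
tool_pos: [0.6803, -0.0189, 0.077]
tool_rot: [[0.002, 1.0, 0.003], [-0.002, 0.003, -1.0], [-1.0, 0.002, 0.002]]
contact_force: [-3.5, -1.3, 7.1]
grip_width: 0.36
```

```bash
python3 ax.py
```

```text
t 9.85 tcp [ 0.6803 -0.0189  0.077 ] F [-3.55 -1.34  7.15] grip 0.36 q [14.0, 40.0, -24.0, 73.0, 17.0, 70.0, -11.0]
R [[0.002, 1.0, 0.003], [-0.002, 0.003, -1.0], [-1.0, 0.002, 0.002]]
axial F 6.85 px F 2.43 axial travel mm -5.24
```

Call:
{"op": "move_arm", "data": {
  "motion": [
    {"delta_pos": [0.1,-0.05,-0.06],"roll": 0},
    {"delta_pos": [0.2,-0.05,-0.12],"roll": 0},
    {"delta_pos": [0.29,-0.05,-0.17],"roll": 0},
    {"delta_pos": [0.35,-0.05,-0.2],"roll": 0},
    {"delta_pos": [0.4,-0.05,-0.23],"roll": 0},
    {"delta_pos": [0.4,-0.05,-0.23],"roll": 0},
    {"delta_pos": [0.4,-0.05,-0.23],"roll": 0},
    {"delta_pos": [0.4,-0.05,-0.23],"roll": 0}
  ]
}}

```text
time_s: 10.85
tool_pos: [0.6803, -0.0181, 0.0755]
tool_rot: [[0.004, 1.0, 0.002], [-0.005, 0.002, -1.0], [-1.0, 0.004, 0.005]]
contact_force: [-4.5, -2.3, 11.2]
grip_width: 0.361
```

```bash
python3 ax.py;python3 tips.py a7 | head -1
```

```text
t 10.85 tcp [ 0.6803 -0.0181  0.0755] F [-4.45 -2.33 11.2 ] grip 0.361 q [14.0, 40.0, -24.0, 73.0, 17.0, 70.0, -11.0]
R [[0.004, 1.0, 0.002], [-0.005, 0.002, -1.0], [-1.0, 0.004, 0.005]]
axial F 10.85 px F 3.61 axial travel mm -6.86
t 10.85 tcp [ 0.6803 -0.0181  0.0755] F [-4.45 -2.33 11.2 ] grip 0.361 q [14.0, 40.0, -24.0, 73.0, 17.0, 70.0, -11.0]
```

View pics/a7w.png

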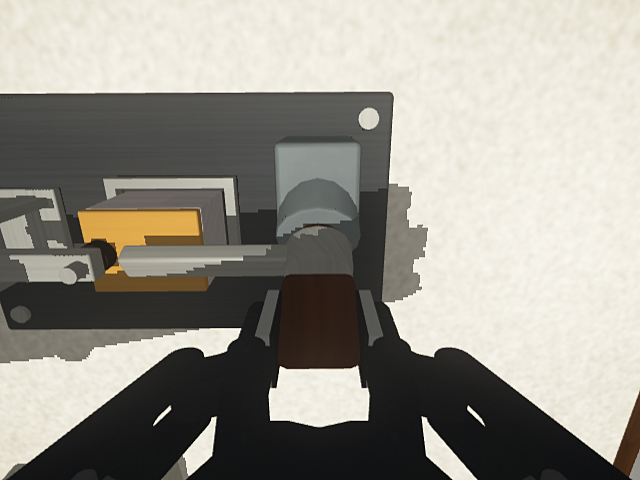

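Grip isn't slipping (the wing sits at the same pixels) and the peg goes in with the tool. The bite began near 6 mm, so I press on to about 16–17 N.

Call:
{"op": "move_arm", "data": {
  "motion": [
    {"delta_pos": [0.1,-0.05,-0.06],"roll": 0},
    {"delta_pos": [0.2,-0.05,-0.12],"roll": 0},
    {"delta_pos": [0.29,-0.05,-0.17],"roll": 0},
    {"delta_pos": [0.35,-0.05,-0.2],"roll": 0},
    {"delta_pos": [0.4,-0.05,-0.23],"roll": 0},
    {"delta_pos": [0.45,-0.05,-0.26],"roll": 0},
    {"delta_pos": [0.45,-0.05,-0.26],"roll": 0},
    {"delta_pos": [0.45,-0.05,-0.26],"roll": 0}
  ]
}}

```text
time_s: 11.95
tool_pos: [0.6803, -0.0177, 0.0747]
tool_rot: [[0.006, 1.0, 0.001], [-0.008, 0.001, -1.0], [-1.0, 0.006, 0.008]]
contact_force: [-7.3, -2.9, 16.3]
grip_width: 0.361
```

```bash
python3 ax.py
```

```text
t 11.95 tcp [ 0.6803 -0.0177  0.0747] F [-7.31 -2.89 16.33] grip 0.361 q [14.0, 40.0, -24.0, 74.0, 17.0, 69.0, -11.0]
R [[0.006, 1.0, 0.001], [-0.008, 0.001, -1.0], [-1.0, 0.006, 0.008]]
axial F 15.56 px F 5.69 axial travel mm -7.73
```

Call:
{"op": "move_arm", "data": {
  "motion": [
    {"delta_pos": [0.2,-0.1,-0.12],"roll": 0},
    {"delta_pos": [0.3,-0.1,-0.17],"roll": 0},
    {"delta_pos": [0.4,-0.1,-0.23],"roll": 0},
    {"delta_pos": [0.45,-0.1,-0.26],"roll": 0},
    {"delta_pos": [0.48,-0.1,-0.28],"roll": 0},
    {"delta_pos": [0.48,-0.1,-0.28],"roll": 0},
    {"delta_pos": [0.48,-0.1,-0.28],"roll": 0},
    {"delta_pos": [0.48,-0.1,-0.28],"roll": 0}
  ]
}}

```text
time_s: 12.95
tool_pos: [0.6804, -0.0177, 0.0745]
tool_rot: [[0.009, 1.0, -0.001], [-0.012, -0.001, -1.0], [-1.0, 0.009, 0.012]]
contact_force: [-7.8, -4.1, 18.0]
grip_width: 0.358
```

```bash
python3 ax.py
```

```text
t 12.95 tcp [ 0.6804 -0.0177  0.0745] F [-7.79 -4.05 17.97] grip 0.358 q [14.0, 40.0, -24.0, 74.0, 17.0, 69.0, -11.0]
R [[0.009, 1.0, -0.001], [-0.012, -0.001, -1.0], [-1.0, 0.009, 0.012]]
axial F 17.57 px F 5.52 axial travel mm -8.0
```

Axial push now reads 17.6 N at 8.0 mm insertion, in the best band. Release and retreat upward.

Call:
{"op": "move_arm", "data": {
  "motion": [
    {"delta_pos": [0,0,0],"roll": 0},
    {"delta_pos": [0,0,0],"roll": 0},
    {"delta_pos": [0,0,0],"roll": 0},
    {"delta_pos": [-1,0,0],"roll": 0},
    {"delta_pos": [-3,0,0],"roll": 0},
    {"delta_pos": [-6,0,0],"roll": 0},
    {"delta_pos": [-8,0,0],"roll": 0},
    {"delta_pos": [-8,0,0],"roll": 0}
  ],
  "hand": 0.6
}}

```text
time_s: 13.95
tool_pos: [0.6814, -0.0162, 0.1571]
tool_rot: [[0.014, 1.0, -0.001], [-0.011, -0.001, -1.0], [-1.0, 0.014, 0.011]]
contact_force: [-0.8, 0.6, -0.0]
grip_width: 0.599
```

```bash
python3 ax.py; python3 - <<'E'
from h import *
c=cam('top');cv2.imwrite('pics/t8.png',cv2.resize(c['image'][140:310,230:400,::-1],None,fx=3.5,fy=3.5))
c=cam('wrist');save(c,'w8.png')
H=np.array([.679,.0024,.0888]);ny=np.array([-1,0,0]);px=np.array([0,.866,.5])
r=.06;hx,hy=.0145,.011
for th in np.arange(0,1.56,.15):
    u=np.cos(th)*ny+np.sin(th)*px; uh=u[:2]; L=np.linalg.norm(uh);uh=uh/L
    m=np.array([uh[1],-uh[0]]); s=hx*abs(m[0])+hy*abs(m[1])
    P=H[:2]+r*L*uh-(s+.008)*m
    print(round(th,2),P.round(4),'rep z',(H[2]+r*np.sin(th)*.5-.012-.025).round(4))
E
```

```text
t 13.95 tcp [ 0.6814 -0.0162  0.1571] F [-0.79  0.62 -0.02] grip 0.599 q [13.0, 37.0, -25.0, 68.0, 16.0, 78.0, -10.0]
R [[0.014, 1.0, -0.001], [-0.011, -0.001, -1.0], [-1.0, 0.014, 0.011]]
axial F -0.33 px F 0.53 axial travel mm 62.83
0.0 [ 0.619  -0.0166] rep z 0.0518
0.15 [ 0.617  -0.0104] rep z 0.0563
0.3 [ 0.6159 -0.0039] rep z 0.0607
0.45 [0.6158 0.0031] rep z 0.0648
0.6 [0.6168 0.0104] rep z 0.0687
0.75 [0.619  0.0178] rep z 0.0722
0.9 [0.6224 0.0255] rep z 0.0753
1.05 [0.6273 0.033 ] rep z 0.0778
1.2 [0.6338 0.0403] rep z 0.0798
1.35 [0.6419 0.0469] rep z 0.0811
1.5 [0.6515 0.0523] rep z 0.0817
```

View pics/w8.png

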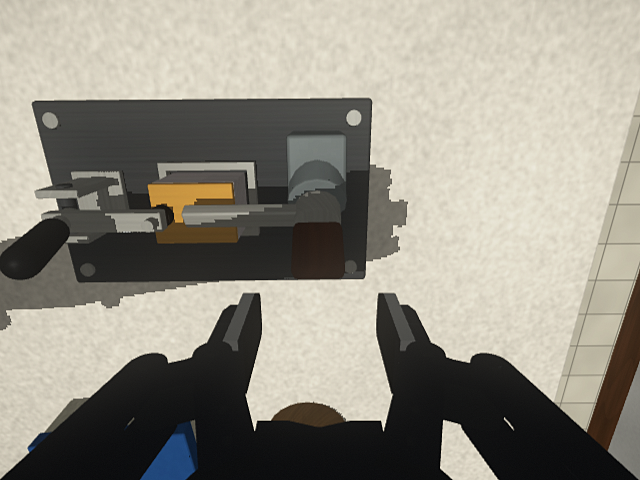

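Call:
{"op": "move_arm", "data": {
  "motion": [
    {"delta_pos": [0,-2.5,1],"roll": 0},
    {"delta_pos": [0,-5,2],"roll": 0},
    {"delta_pos": [0,-6.4,2.9],"roll": 0},
    {"delta_pos": [2.5,-6.4,2.9],"roll": 0},
    {"delta_pos": [5,-6.4,2.9],"roll": 0},
    {"delta_pos": [7.5,-6.4,2.8],"roll": 0},
    {"delta_pos": [9.5,-6.4,2.8],"roll": 0},
    {"delta_pos": [10.4,-6.4,2.8],"roll": 0}
  ],
  "hand": 0
}}

```text
time_s: 15.05
tool_pos: [0.614, -0.046, 0.0469]
tool_rot: [[0.003, 1.0, -0.001], [-0.011, -0.001, -1.0], [-1.0, 0.003, 0.011]]
contact_force: [-0.4, 0.4, 0.0]
grip_width: 0.0
```

```bash
python3 tips.py a9;
```

```text
t 15.05 tcp [ 0.614  -0.046   0.0469] F [-0.41  0.37  0.01] grip 0.0 q [18.0, 35.0, -24.0, 87.0, 16.0, 61.0, -10.0]
R [[0.003, 1.0, -0.001], [-0.011, -0.001, -1.0], [-1.0, 0.003, 0.011]]
az -0.04 roll -0.0007
-0.06 52 [-0.056  0.018  0.003]
-0.05 95 [-0.047  0.019  0.001]
-0.04 84 [-0.037  0.019  0.   ]
-0.03 103 [-0.027  0.018  0.001]
-0.02 162 [-0.018  0.018  0.   ]
-0.01 165 [-0.006  0.019  0.001]
0.0 187 [-0.004  0.019  0.   ]
0.01 100 [ 0.01  -0.006  0.031]
0.02 53 [ 0.015 -0.007  0.067]
0.03 92 [ 0.025 -0.012  0.071]
0.04 93 [ 0.036 -0.011  0.083]
0.05 73 [ 0.047 -0.011  0.095]
0.06 18 [ 0.055 -0.012  0.108]

-0.06 678 [-0.055  0.012  0.101]
-0.05 3218 [-0.045  0.012  0.089]
-0.04 5840 [-0.036  0.011  0.077]
-0.03 4612 [-0.026  0.011  0.068]
-0.02 3306 [-0.015  0.007  0.064]
-0.01 6507 [-0.006  0.01   0.027]
0.0 6466 [0.005 0.01  0.027]
0.01 6693 [0.005 0.01  0.028]
0.02 3289 [0.016 0.006 0.064]
0.03 4525 [0.026 0.011 0.069]
0.04 6002 [ 0.035 -0.008  0.076]
0.05 3289 [0.051 0.02  0.078]
0.06 737 [0.056 0.011 0.102]
```

View pics/a9s.png

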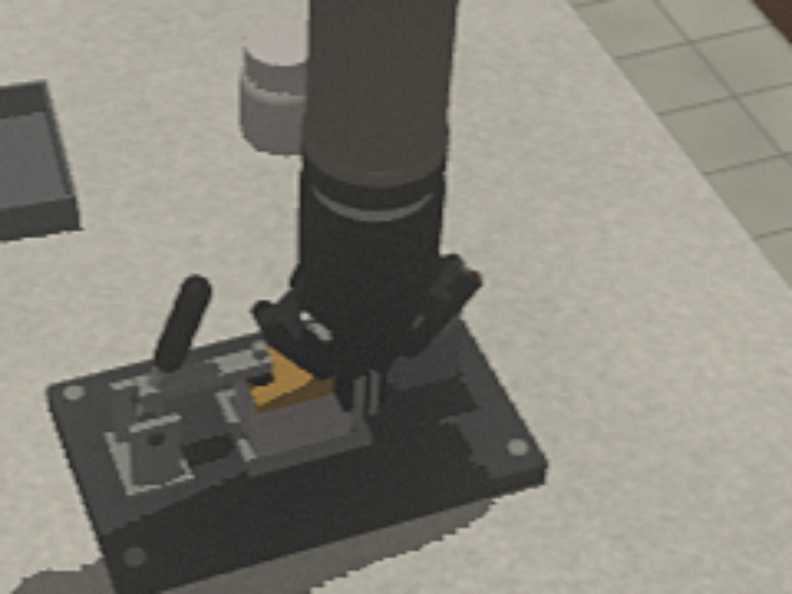

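View pics/a9w.png

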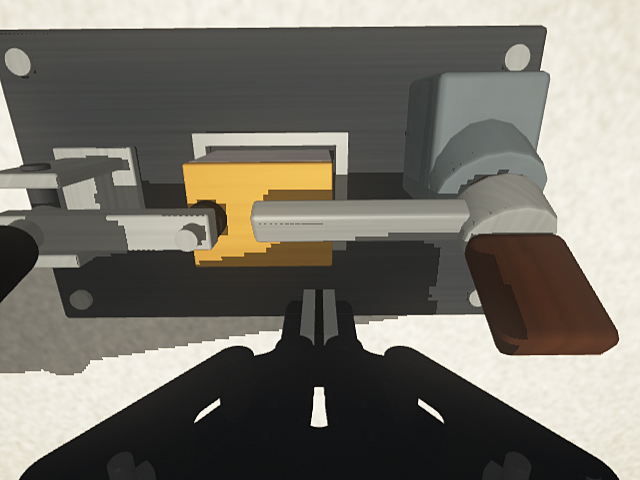

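Closed tip at z≈0.074, on the −y side of the bar and just above the block-top level. In the wrist view the bar spans (250–470, 220) and the fingers are at (320,310). Now I sweep the bar round its tilted circle in two calls.

Call:
{"op": "move_arm", "data": {
  "motion": [
    {"delta_pos": [-0.5,0.3,-0.8],"roll": 0},
    {"delta_pos": [-0.5,0.5,-1.8],"roll": 0},
    {"delta_pos": [-0.5,0.5,-2.7],"roll": 0},
    {"delta_pos": [-0.9,0.3,-3.5],"roll": 0},
    {"delta_pos": [-1.4,0.2,-4.2],"roll": 0},
    {"delta_pos": [-1.8,0.2,-4.9],"roll": 0},
    {"delta_pos": [-2.2,0.3,-5.6],"roll": 0},
    {"delta_pos": [-2.2,0.3,-5.6],"roll": 0}
  ]
}}

```text
time_s: 16.15
tool_pos: [0.6176, 0.0123, 0.0697]
tool_rot: [[0.005, 1.0, 0.001], [-0.01, 0.001, -1.0], [-1.0, 0.005, 0.01]]
contact_force: [-0.4, -0.3, -0.4]
grip_width: 0.005
```

```bash
python3 tips.py b1 | head -3
```

```text
t 16.15 tcp [0.6176 0.0123 0.0697] F [-0.45 -0.3  -0.36] grip 0.005 q [14.0, 34.0, -25.0, 86.0, 16.0, 64.0, -15.0]
R [[0.005, 1.0, 0.001], [-0.01, 0.001, -1.0], [-1.0, 0.005, 0.01]]
az 0.05 roll 0.0008
```

View pics/b1w.png

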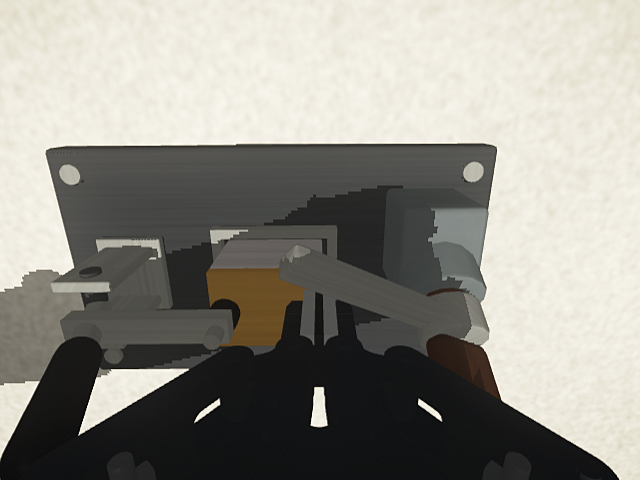

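View pics/b1s.png

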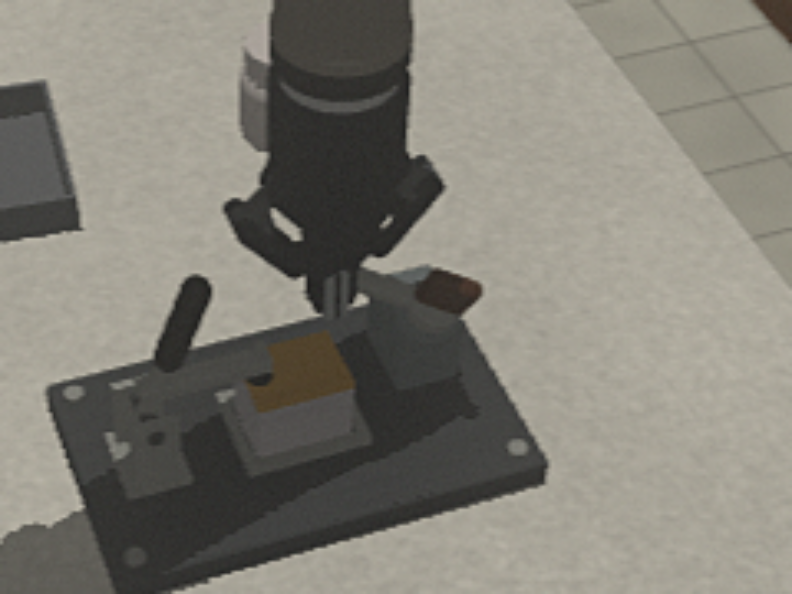

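Bar has turned about 0.6 rad and rides ahead of the fingers. Continue to ~1.4.

Call:
{"op": "move_arm", "data": {
  "motion": [
    {"delta_pos": [-0.25,0.15,-0.55],"roll": 0},
    {"delta_pos": [-0.55,0.5,-1.3],"roll": 0},
    {"delta_pos": [-0.85,0.95,-2.1],"roll": 0},
    {"delta_pos": [-1,1.65,-2.8],"roll": 0},
    {"delta_pos": [-1.1,2.1,-3.2],"roll": 0},
    {"delta_pos": [-1.15,2.5,-3.5],"roll": 0},
    {"delta_pos": [-1.2,2.9,-3.7],"roll": 0},
    {"delta_pos": [-1.2,2.9,-3.7],"roll": 0}
  ]
}}

```text
time_s: 17.25
tool_pos: [0.6468, 0.0504, 0.0809]
tool_rot: [[0.005, 1.0, 0.001], [-0.008, 0.001, -1.0], [-1.0, 0.005, 0.008]]
contact_force: [0.3, 0.5, -0.1]
grip_width: -0.001
```

```bash
python3 tips.py b2 | head -3
```

```text
t 17.25 tcp [0.6468 0.0504 0.0809] F [ 0.29  0.5  -0.07] grip -0.001 q [9.0, 37.0, -25.0, 79.0, 16.0, 68.0, -18.0]
R [[0.005, 1.0, 0.001], [-0.008, 0.001, -1.0], [-1.0, 0.005, 0.008]]
az 0.07 roll 0.0012
```

View pics/b2w.png

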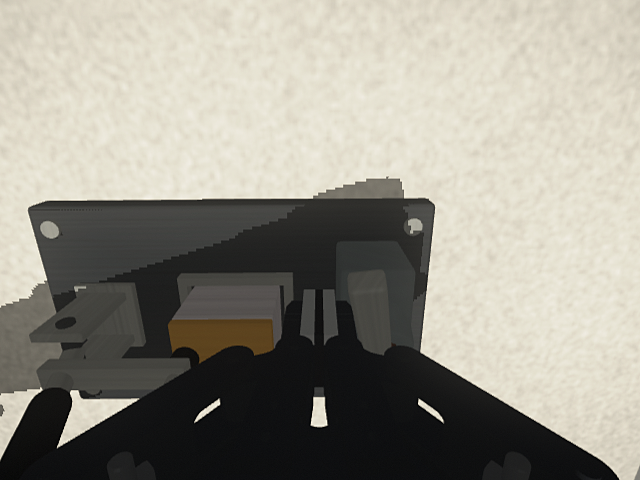

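View pics/b2s.png

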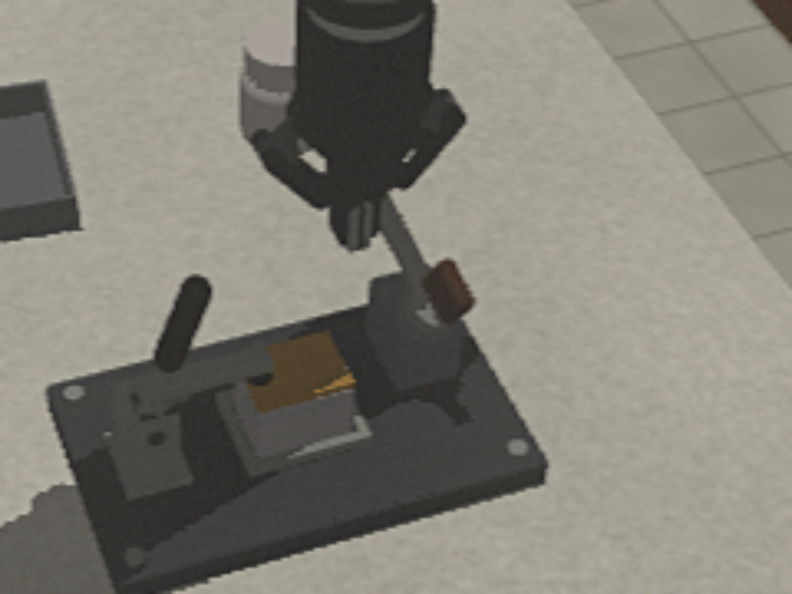

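Call:
{"op": "move_arm", "data": {
  "motion": [
    {"delta_pos": [0,-1,0],"roll": 0},
    {"delta_pos": [0,-3,0],"roll": 0},
    {"delta_pos": [-1,-5,1],"roll": 0},
    {"delta_pos": [-2.4,-6.5,2.5],"roll": 0},
    {"delta_pos": [-2.4,-7.5,4],"roll": 0},
    {"delta_pos": [-2.4,-8,5.3],"roll": 0},
    {"delta_pos": [-2.4,-8,5.3],"roll": 0},
    {"delta_pos": [-2.4,-8,5.3],"roll": 0}
  ]
}}

```text
time_s: 18.35
tool_pos: [0.5667, -0.0021, 0.1045]
tool_rot: [[0.005, 1.0, 0.001], [-0.007, 0.001, -1.0], [-1.0, 0.004, 0.007]]
contact_force: [-0.4, 0.7, 0.2]
grip_width: -0.001
```

```bash
python3 tips.py b3 | head -3; cat > ang.py <<'E'
from h import *
H=np.array([.679,.0024,.0888]);a=np.array([.003,-.5,.866]);ny=np.array([-1,-.006,0]);px=np.array([-.005,.866,.5])
for n in ['side','top']:
    c=cam(n);W=cloud(c)-H;A=W@a;X=W@px;Y=W@ny;r=np.hypot(X,Y)
    m=(abs(A)<.012)&(r>.03)&(r<.095)&(X>.01)&(W[...,2]+H[2]>.085)&(Y<.035)
    t=np.arctan2(X[m],Y[m]);print(n,m.sum(),'theta',np.median(t).round(3),np.percentile(t,[5,95]).round(2),'rmax',r[m].max().round(3))
    for lo,hi in ((.03,.05),(.05,.07),(.07,.095)):
        k=(r[m]>lo)&(r[m]<hi); print('  ',k.sum(),np.median(t[k]).round(3))
E
python3 ang.py
```

```text
t 18.35 tcp [ 0.5667 -0.0021  0.1045] F [-0.36  0.69  0.24] grip -0.001 q [17.0, 26.0, -26.0, 92.0, 13.0, 64.0, -12.0]
R [[0.005, 1.0, 0.001], [-0.007, 0.001, -1.0], [-1.0, 0.004, 0.007]]
az 0.08 roll 0.0014
side 198 theta 1.336 [1.17 1.45] rmax 0.086
   79 1.302
   76 1.332
   43 1.372
top 33 theta 1.373 [1.31 1.44] rmax 0.091
   0 nan
   0 nan
   33 1.373
  return _methods._mean(a, axis=axis, dtype=dtype,
  ret = ret.dtype.type(ret / rcount)
```

View pics/b3s.png

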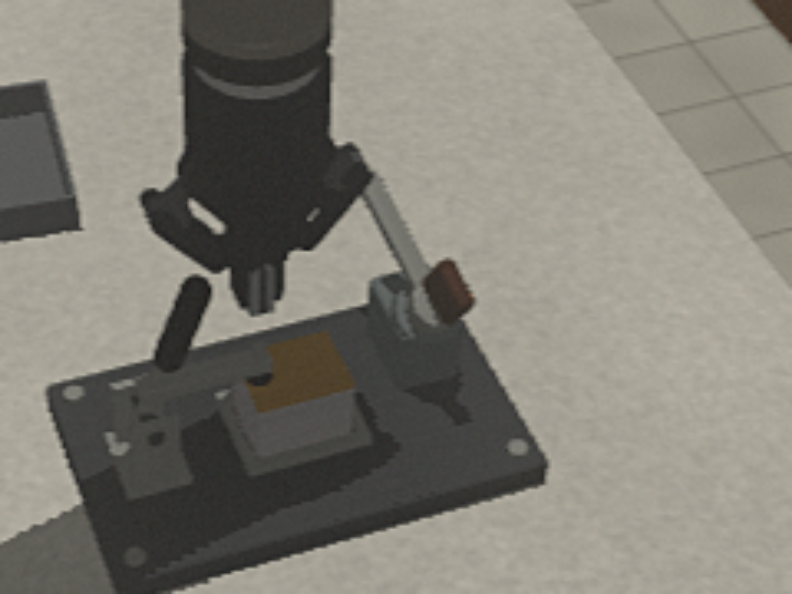

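View pics/b3w.png

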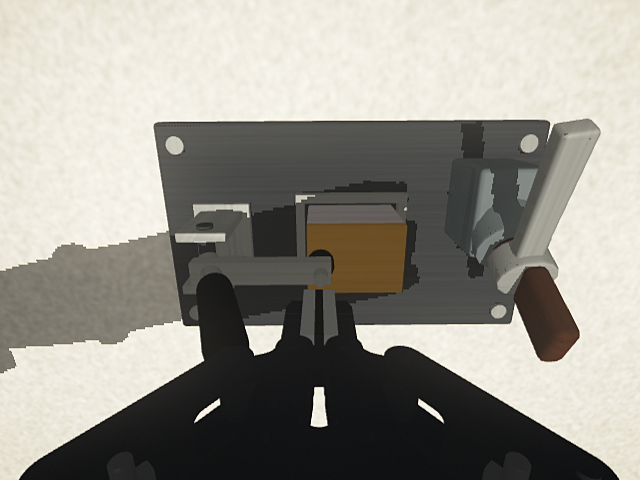

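The bar holds at about 1.40 rad untouched: side view fit 1.34–1.44, top view 1.37. The wrist view shows it clear of the block. Now I flip the handle (black, (222,310)) with the closed fingertips.

Call:
{"op": "move_arm", "data": {
  "motion": [
    {"delta_pos": [-0.8,-1.5,0.1],"roll": 0},
    {"delta_pos": [-0.8,-3,0.1],"roll": 0},
    {"delta_pos": [-0.8,-4.5,0.1],"roll": 0},
    {"delta_pos": [-0.8,-6,0.1],"roll": 0},
    {"delta_pos": [-0.8,-7.3,0.1],"roll": 0},
    {"delta_pos": [-0.8,-8.2,0.1],"roll": 0},
    {"delta_pos": [-3.8,-8.2,0.1],"roll": 0},
    {"delta_pos": [-7.8,-7,0.1],"roll": 0}
  ]
}}

```text
time_s: 19.55
tool_pos: [0.4945, -0.0024, 0.1824]
tool_rot: [[0.001, 1.0, 0.003], [-0.007, 0.003, -1.0], [-1.0, 0.001, 0.007]]
contact_force: [-0.2, -0.6, 0.0]
grip_width: 0.001
```

```bash
python3 tips.py b4 | head -3; python3 ang.py 2>/dev/null
```

```text
t 19.55 tcp [ 0.4945 -0.0024  0.1824] F [-0.21 -0.57  0.02] grip 0.001 q [22.0, 14.0, -29.0, 97.0, 8.0, 71.0, -9.0]
R [[0.001, 1.0, 0.003], [-0.007, 0.003, -1.0], [-1.0, 0.001, 0.007]]
az 0.15 roll 0.0025
side 218 theta 1.326 [1.17 1.46] rmax 0.087
   76 1.304
   78 1.327
   64 1.337
top 200 theta 1.369 [1.23 1.49] rmax 0.09
   66 1.358
   58 1.371
   76 1.371
```

View pics/b4s.png

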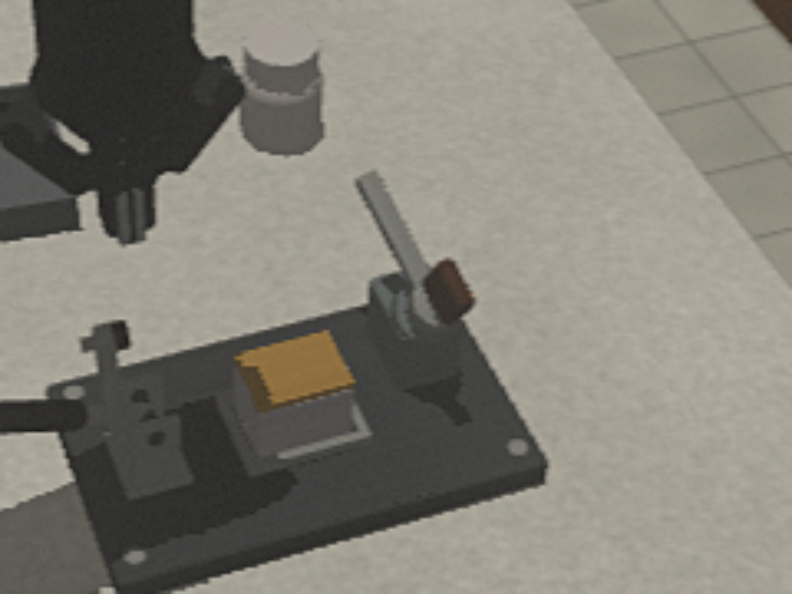

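View pics/b4w.png

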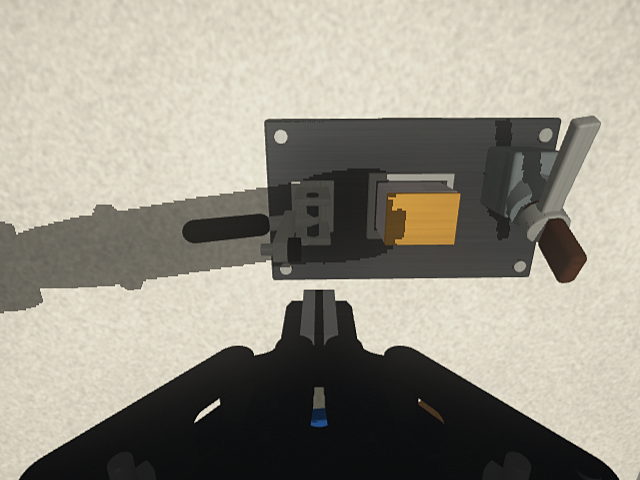

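The clamp is fully open (arm upright, handle lying out), the bar is still in place and the block is free. Measure the block.

```bash
python3 - <<'E'
from h import *
for n in ['top','side','wrist']:
    c=cam(n);W=cloud(c);hsv=cv2.cvtColor(c['image'],cv2.COLOR_RGB2HSV).astype(int)
    x,y,z=W[...,0],W[...,1],W[...,2]
    bs=(z>0.055)&(z<.085)&(hsv[...,1]>100)&(hsv[...,0]<35)&(hsv[...,2]>60)&(abs(x-.588)<.05)&(abs(y)<.05)
    P=W[bs].astype(np.float32);print(n,len(P),cv2.minAreaRect(P[:,:2]),np.median(P[:,2]))
go([.588,-.003,.10],90)
# wing/bar min x extents
c=cam('side')
E
```

```text
top 0 ((0.0, 0.0), (0.0, 0.0), 0.0) nan
  return _methods._mean(a, axis=axis, dtype=dtype,
  ret = ret.dtype.type(ret / rcount)
Traceback (most recent call last):
cv2.error: OpenCV(4.12.0) /io/opencv/modules/imgproc/src/convhull.cpp:143: error: (-215:Assertion failed) total >= 0 && (depth == CV_32F || depth == CV_32S) in function 'convexHull'
```

```bash
python3 - <<'E'
from h import *
for n in ['side','wrist']:
    c=cam(n);W=cloud(c);hsv=cv2.cvtColor(c['image'],cv2.COLOR_RGB2HSV).astype(int)
    x,y,z=W[...,0],W[...,1],W[...,2]
    bs=(z>0.06)&(z<.085)&(hsv[...,1]>100)&(hsv[...,0]<35)&(hsv[...,2]>60)&(abs(x-.588)<.05)&(abs(y)<.05)
    P=W[bs].astype(np.float32);print(n,len(P),cv2.minAreaRect(P[:,:2]),np.median(P[:,2]))
go([.588,-.003,.10],90)
E
```

```text
Traceback (most recent call last):
cv2.error: OpenCV(4.12.0) /io/opencv/modules/imgproc/src/convhull.cpp:143: error: (-215:Assertion failed) total >= 0 && (depth == CV_32F || depth == CV_32S) in function 'convexHull'
```

```bash
python3 - <<'E'
from h import *
c=cam('side');save(c,'s9.png');W=cloud(c);hsv=cv2.cvtColor(c['image'],cv2.COLOR_RGB2HSV)
print(W[262,331],hsv[262,331],c['image'][262,331])
go(None)
E
```

```text
[ 0.59228769 -0.00747423  0.06752002] [ 19 142 145] [145 114  64]
t 19.95 tcp [ 0.4951 -0.0025  0.1811] F [ 0.19  0.2  -0.58] grip -0.001 q [22.0, 14.0, -29.0, 97.0, 8.0, 71.0, -9.0]
R [[0.002, 1.0, 0.002], [-0.007, 0.002, -1.0], [-1.0, 0.002, 0.007]]
```

View pics/s9.png

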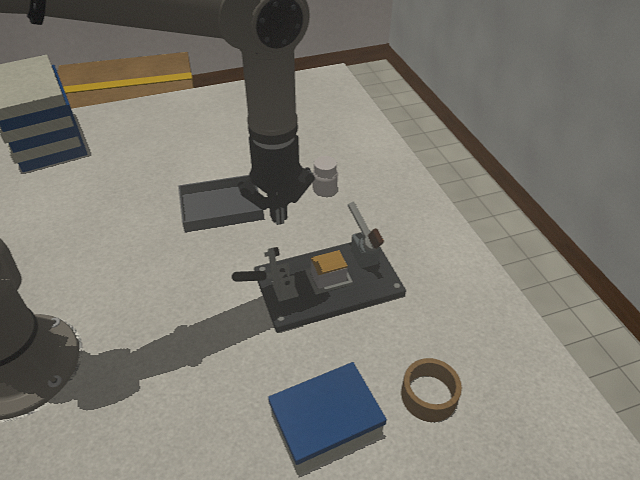

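```bash
cat > blk.py <<'E'
from h import *
for n in ['side','wrist','top']:
    c=cam(n);W=cloud(c);hsv=cv2.cvtColor(c['image'],cv2.COLOR_RGB2HSV).astype(int)
    x,y,z=W[...,0],W[...,1],W[...,2]
    bs=(z>0.062)&(z<.085)&(hsv[...,1]>100)&(hsv[...,0]<35)&(hsv[...,2]>60)&(abs(x-.588)<.05)&(abs(y)<.05)
    P=W[bs].astype(np.float32)
    if len(P)>20: print(n,len(P),cv2.minAreaRect(np.ascontiguousarray(P[:,:2])),np.median(P[:,2]))
E
python3 blk.py; python3 -c "
from h import *
go([.588,-.003,.10],90)"
```

```text
side 544 ((0.5879257917404175, -0.0055384561419487), (0.05935114994645119, 0.048013836145401), 0.2243027538061142) 0.06883904
wrist 3934 ((0.5899269580841064, -0.00455835647881031), (0.060493774712085724, 0.04520920291543007), 0.6049979329109192) 0.069633275
t 20.1 tcp [ 0.4957 -0.0024  0.1816] F [0.27 0.09 0.03] grip -0.005 q [22.0, 14.0, -29.0, 97.0, 8.0, 71.0, -9.0]
R [[0.003, 1.0, 0.002], [-0.007, 0.002, -1.0], [-1.0, 0.003, 0.007]]
delta cm [8.19 9.2  0.02]
az 0.14 roll -1.5684
```

Block centre ≈ (0.589, −0.0042), top 0.069, size 60×45, all matching the given values. Move over it with the jaws turned along y.

Call:
{"op": "move_arm", "data": {
  "motion": [
    {"delta_pos": [0,1.5,0.1],"roll": -0.18},
    {"delta_pos": [0,3,0.2],"roll": -0.36},
    {"delta_pos": [0,4.5,0.2],"roll": -0.54},
    {"delta_pos": [0,6,0.2],"roll": -0.72},
    {"delta_pos": [0,7.5,0.2],"roll": -0.9},
    {"delta_pos": [0,9,0.2],"roll": -1.08},
    {"delta_pos": [0,9.3,0.2],"roll": -1.26},
    {"delta_pos": [0,9.3,0.2],"roll": -1.44}
  ],
  "hand": 0.8
}}

```text
time_s: 21.1
tool_pos: [0.5887, -0.0043, 0.1812]
tool_rot: [[0.002, 0.122, 0.992], [-0.007, 0.992, -0.122], [-1.0, -0.006, 0.003]]
contact_force: [-0.1, -0.1, -0.7]
grip_width: 0.798
```

```bash
python3 -c "
from h import *
go([.589,-.0042,.06],90.4)
c=cam('wrist');save(c,'w10.png')"; python3 blk.py
```

```text
t 21.1 tcp [ 0.5887 -0.0043  0.1812] F [-0.13 -0.09 -0.69] grip 0.798 q [27.0, 29.0, -42.0, 82.0, 20.0, 77.0, 66.0]
R [[0.002, 0.122, 0.992], [-0.007, 0.992, -0.122], [-1.0, -0.006, 0.003]]
delta cm [12.12  0.09 -0.  ]
az 82.97 roll -0.1297
side 522 ((0.5871644616127014, -0.006237702444195747), (0.05983921140432358, 0.046167291700839996), 0.6013520359992981) 0.06878405
wrist 3885 ((0.5895929336547852, -0.005040938034653664), (0.060035936534404755, 0.045020416378974915), 0.37012648582458496) 0.06964845
top 26 ((0.5687280893325806, 0.016956623643636703), (0.022249490022659302, 0.005999017506837845), 14.511870384216309) 0.06946994
```

View pics/w10.png

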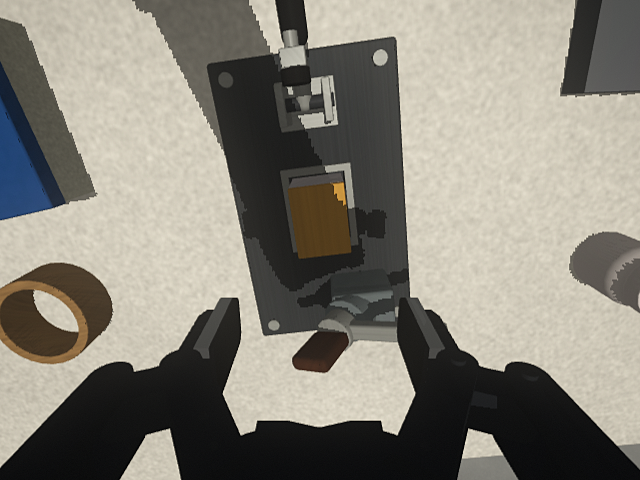

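```bash
python3 - <<'E'
from h import *
c=cam('side');W=cloud(c);
m=(abs(W[...,0]-.497)<.03)&(abs(W[...,1]+.003)<.03)
P=W[m];P=P[(P[:,2]>.03)&(P[:,2]<.18)];print('arm top',P[:,2].max(),P[P[:,2].argmax()],'max x',P[P[:,2]>.09][:,0].max())
cv2.imwrite('pics/s11.png',cv2.resize(c['image'][100:330,200:500,::-1],None,fx=2.6,fy=2.6))
c=cam('wrist');print('cam pos',-np.array(c['R']).T@c['t'])
E
```

```text
arm top 0.1440029240563222 [ 0.47557775 -0.00695989  0.14400292] max x 0.4873071125664697
cam pos [0.50670393 0.00678372 0.34854045]
```

View pics/s11.png

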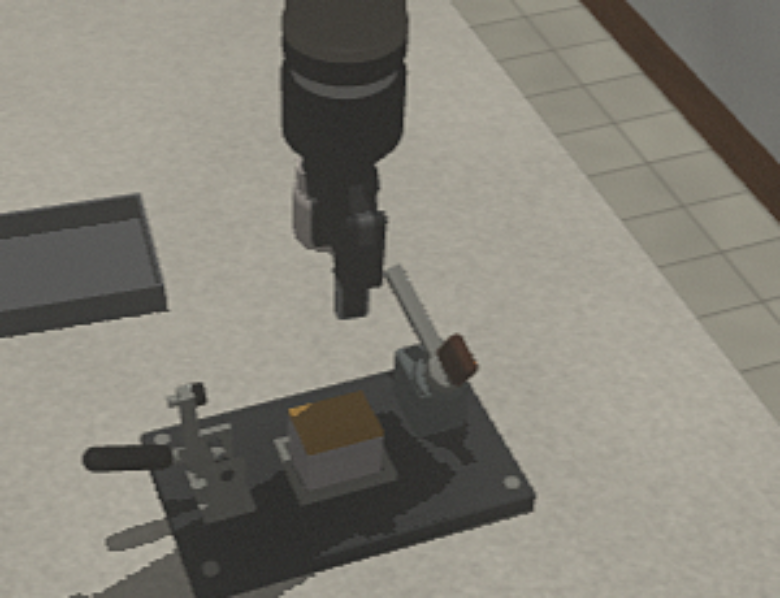

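No camera body is visible and the open clamp arm stays at x<0.49. Descend with the remaining roll.

Call:
{"op": "move_arm", "data": {
  "motion": [
    {"delta_pos": [3,0,0],"roll": -0.13},
    {"delta_pos": [6,0,0],"roll": -0.13},
    {"delta_pos": [8.5,0.05,0],"roll": -0.13},
    {"delta_pos": [11,0.1,0],"roll": -0.13},
    {"delta_pos": [13,0.1,0],"roll": -0.13},
    {"delta_pos": [14.5,0.1,0],"roll": -0.13},
    {"delta_pos": [15,0.1,0],"roll": -0.13},
    {"delta_pos": [15,0.1,0],"roll": -0.13}
  ]
}}

```text
time_s: 22.4
tool_pos: [0.5893, -0.0043, 0.032]
tool_rot: [[0.003, 0.001, 1.0], [-0.007, 1.0, -0.001], [-1.0, -0.007, 0.003]]
contact_force: [-0.7, 0.1, -0.2]
grip_width: 0.802
```

```bash
python3 tips.py b5 |head -3; python3 -c "
from h import *
go([.589,-.0045,.004],90.4)
c=cam('wrist');W=cloud(c);I=c['image'];o=robot.get_obs();T=np.array(o['tool_pos']);
# finger tip depth
m=(abs(W[...,0]-T[0])<.02)&(abs(abs(W[...,1]-T[1])-.038)<.012)&(I.max(-1)<70)&(W[...,2]>.03)
P=W[m];
for s in (-1,1):
  Q=P[(P[:,1]-T[1])*s>0]; print(s,len(Q),Q[:,2].min(), (abs(Q[:,1]-T[1])).min())
"
```

```text
t 22.4 tcp [ 0.5893 -0.0043  0.032 ] F [-0.69  0.12 -0.24] grip 0.802 q [25.0, 37.0, -40.0, 92.0, 27.0, 61.0, 68.0]
R [[0.003, 0.001, 1.0], [-0.007, 1.0, -0.001], [-1.0, -0.007, 0.003]]
az 89.95 roll 1.57
t 22.5 tcp [ 0.5899 -0.0042  0.0327] F [ 0.05  0.58 -0.25] grip 0.798 q [25.0, 37.0, -40.0, 92.0, 27.0, 61.0, 68.0]
R [[0.004, 0.001, 1.0], [-0.007, 1.0, -0.001], [-1.0, -0.007, 0.004]]
delta cm [ 2.87 -0.01 -0.1 ]
az 89.96 roll -0.0077
-1 7572 0.06375757286125398 0.026000407336865282
1 7679 0.06399906724535373 0.026002237052996702
```

View pics/b5w.png

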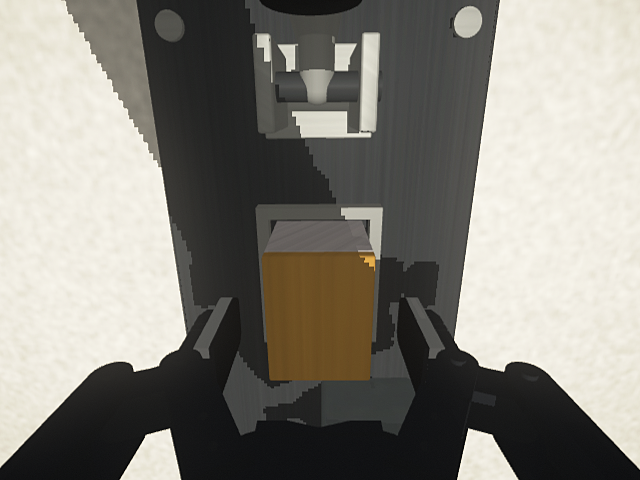

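View pics/b5s.png

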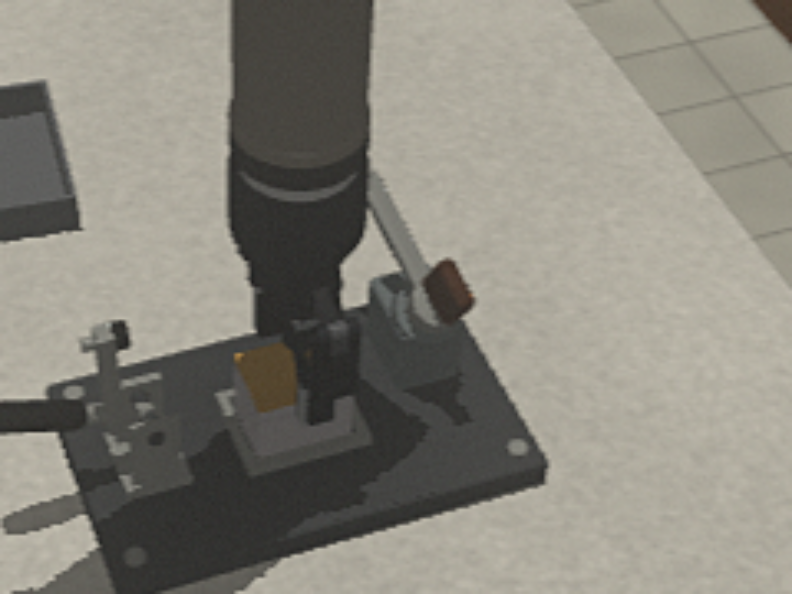

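Block (264–373) is centred between the pads (239–398), and the tips are at z≈0.064. Go down 27 mm to grip above the rims.

Call:
{"op": "move_arm", "data": {
  "motion": [
    {"delta_pos": [1,0,0],"roll": 0},
    {"delta_pos": [2,0,0],"roll": 0},
    {"delta_pos": [2.6,0,0],"roll": 0},
    {"delta_pos": [2.7,0,0],"roll": 0},
    {"delta_pos": [2.7,0,0],"roll": 0},
    {"delta_pos": [2.7,0,0],"roll": 0},
    {"delta_pos": [2.7,0,0],"roll": 0},
    {"delta_pos": [2.7,0,0],"roll": 0}
  ],
  "hand": 0.8
}}

```text
time_s: 23.55
tool_pos: [0.5901, -0.0044, 0.0059]
tool_rot: [[0.005, 0.001, 1.0], [-0.007, 1.0, -0.001], [-1.0, -0.007, 0.005]]
contact_force: [0.5, 0.4, 0.7]
grip_width: 0.801
```

```bash
python3 -c "
from h import *
go([.589,-.0045,.004],90.4)"
```

```text
t 23.55 tcp [ 0.5901 -0.0044  0.0059] F [0.47 0.43 0.72] grip 0.801 q [25.0, 39.0, -39.0, 93.0, 28.0, 58.0, 67.0]
R [[0.005, 0.001, 1.0], [-0.007, 1.0, -0.001], [-1.0, -0.007, 0.005]]
delta cm [ 0.19 -0.01 -0.11]
az 89.96 roll -0.0077
```

Call:
{"op": "move_arm", "data": {
  "motion": [
    {"delta_pos": [0,0,0],"roll": 0},
    {"delta_pos": [0,0,0],"roll": 0},
    {"delta_pos": [0,0,0],"roll": 0},
    {"delta_pos": [0,0,0],"roll": 0},
    {"delta_pos": [0,0,0],"roll": 0},
    {"delta_pos": [0,0,0],"roll": 0},
    {"delta_pos": [0,0,0],"roll": 0},
    {"delta_pos": [0,0,0],"roll": 0}
  ],
  "hand": 0,
  "force": 60
}}

```text
time_s: 24.55
tool_pos: [0.5905, -0.0042, 0.0062]
tool_rot: [[0.006, 0.001, 1.0], [-0.007, 1.0, -0.001], [-1.0, -0.007, 0.006]]
contact_force: [0.5, 0.3, 3.1]
grip_width: 0.52
```

```bash
python3 tips.py b6 |head -3
```

```text
t 24.55 tcp [ 0.5905 -0.0042  0.0062] F [0.52 0.25 3.11] grip 0.52 q [25.0, 39.0, -39.0, 93.0, 28.0, 58.0, 67.0]
R [[0.006, 0.001, 1.0], [-0.007, 1.0, -0.001], [-1.0, -0.007, 0.006]]
az 89.96 roll 1.5701
```

View pics/b6w.png

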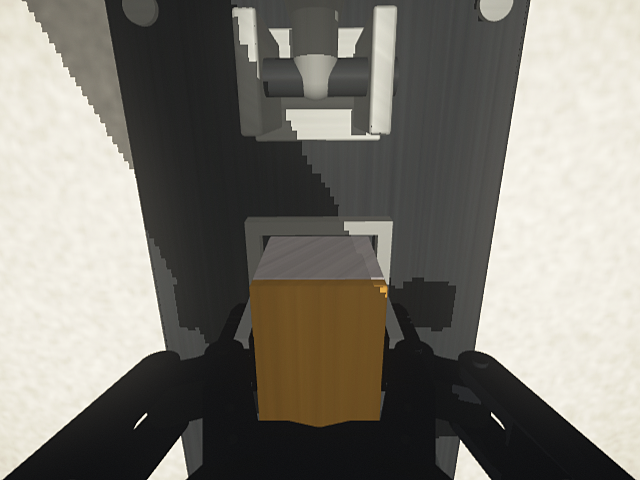

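Grip width 0.52 (≈44–45 mm), block square in the pads. Lift straight up.

Call:
{"op": "move_arm", "data": {
  "motion": [
    {"delta_pos": [-0.5,0,0],"roll": 0},
    {"delta_pos": [-1.5,0,0],"roll": 0},
    {"delta_pos": [-3,0,0],"roll": 0},
    {"delta_pos": [-5,0,0],"roll": 0},
    {"delta_pos": [-7,0,0],"roll": 0},
    {"delta_pos": [-9,0,0],"roll": 0},
    {"delta_pos": [-10.5,0,0],"roll": 0},
    {"delta_pos": [-11,0,0],"roll": 0}
  ]
}}

```text
time_s: 25.65
tool_pos: [0.5907, -0.0031, 0.118]
tool_rot: [[0.008, 0.001, 1.0], [-0.007, 1.0, -0.001], [-1.0, -0.007, 0.008]]
contact_force: [0.2, 0.6, -4.5]
grip_width: 0.521
```

```bash
python3 tips.py b7 |head -3;  python3 -c "
from h import *
go([.432,.298,.117],84.2)"; python3 ang.py 2>/dev/null
```

```text
t 25.65 tcp [ 0.5907 -0.0031  0.118 ] F [ 0.16  0.55 -4.47] grip 0.521 q [27.0, 32.0, -43.0, 87.0, 23.0, 70.0, 71.0]
R [[0.008, 0.001, 1.0], [-0.007, 1.0, -0.001], [-1.0, -0.007, 0.008]]
az 89.97 roll 1.5702
t 25.75 tcp [ 0.5901 -0.0034  0.1168] F [-0.24 -0.08 -3.68] grip 0.518 q [27.0, 32.0, -43.0, 87.0, 23.0, 70.0, 71.0]
R [[0.007, 0.001, 1.0], [-0.007, 1.0, -0.001], [-1.0, -0.007, 0.007]]
delta cm [ -0.33  30.13 -15.83]
az 89.96 roll 0.1005
side 216 theta 1.322 [1.18 1.46] rmax 0.087
   76 1.302
   76 1.328
   64 1.33
top 69 theta 1.366 [1.3  1.46] rmax 0.09
   0 nan
   1 1.286
   68 1.37
```

View pics/b7s.png

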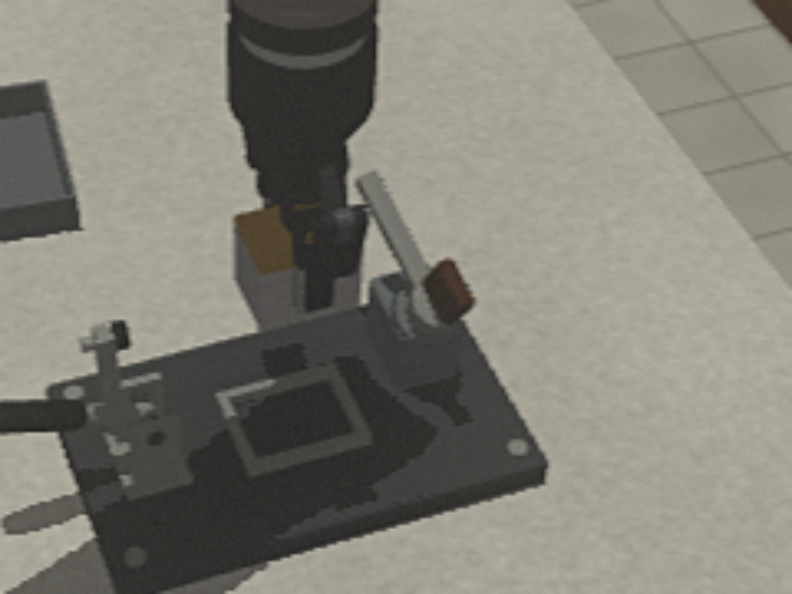

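View pics/b7w.png

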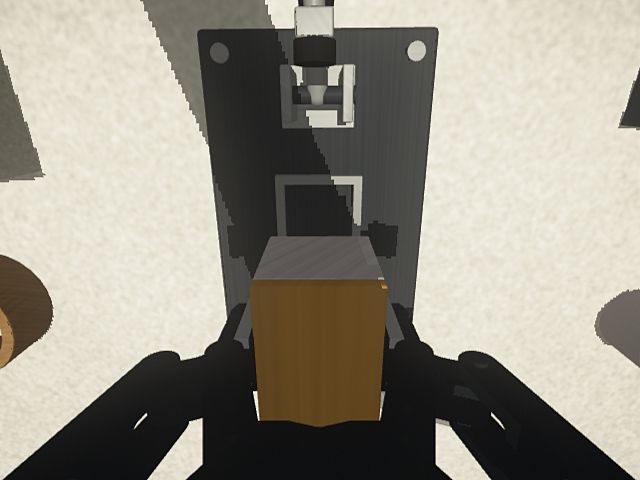

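Block lifted cleanly, with −4 N on the sensor (≈0.4 kg). The bar still holds. Carry it to the tray: +y first, then back in x.

Call:
{"op": "move_arm", "data": {
  "motion": [
    {"delta_pos": [-1.5,3,0],"roll": 0},
    {"delta_pos": [-3,7,-0.5],"roll": 0},
    {"delta_pos": [-4,11.5,-2],"roll": 0.02},
    {"delta_pos": [-4,16,-5],"roll": 0.04},
    {"delta_pos": [-4,20.5,-8],"roll": 0.06},
    {"delta_pos": [-4,25,-11.5],"roll": 0.08},
    {"delta_pos": [-4,28,-14],"roll": 0.1},
    {"delta_pos": [-3,30,-15.5],"roll": 0.1}
  ]
}}

```text
time_s: 26.85
tool_pos: [0.4321, 0.2992, 0.1428]
tool_rot: [[0.004, 0.097, 0.995], [-0.006, 0.995, -0.097], [-1.0, -0.006, 0.005]]
contact_force: [1.1, -0.0, -4.7]
grip_width: 0.518
```

```bash
python3 -c "
from h import *
go([.432,.298,-.006],84.2)
c=cam('wrist');save(c,'w12.png');c=cam('side');save(c,'s12.png')"
```

```text
t 26.85 tcp [0.4321 0.2992 0.1428] F [ 1.06 -0.05 -4.7 ] grip 0.518 q [-2.0, 24.0, -47.0, 95.0, 19.0, 69.0, 31.0]
R [[0.004, 0.097, 0.995], [-0.006, 0.995, -0.097], [-1.0, -0.006, 0.005]]
delta cm [14.88 -0.04 -0.07]
az 84.46 roll 0.0045
```

View pics/w12.png

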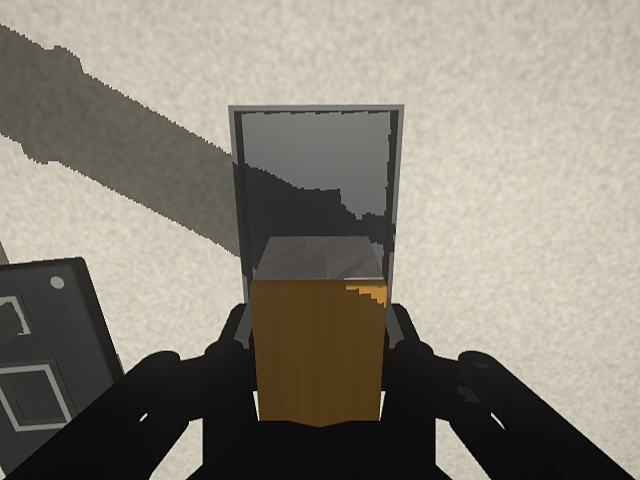

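View pics/s12.png

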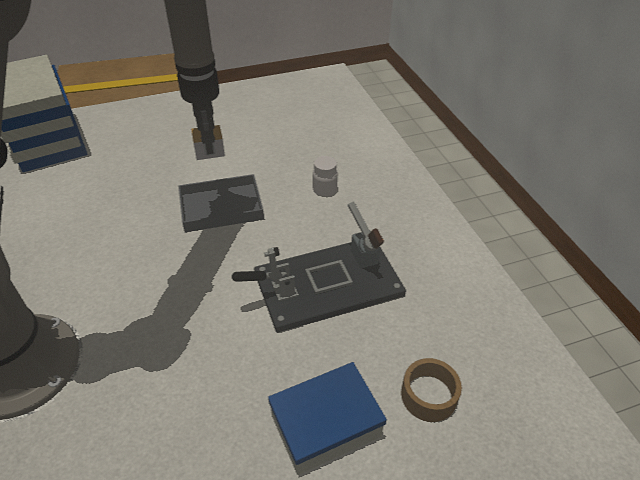

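Block aligned with the tray and over its centre. Contact is expected at reported z ≈ −0.009, so go down to 1 cm above first.

Call:
{"op": "move_arm", "data": {
  "motion": [
    {"delta_pos": [3,0,0],"roll": 0},
    {"delta_pos": [6,0,0],"roll": 0},
    {"delta_pos": [9,0,0],"roll": 0},
    {"delta_pos": [11,0,0],"roll": 0},
    {"delta_pos": [12.5,0,0],"roll": 0},
    {"delta_pos": [13.5,0,0],"roll": 0},
    {"delta_pos": [14,0,0],"roll": 0},
    {"delta_pos": [14.1,0,0],"roll": 0}
  ]
}}

```text
time_s: 27.95
tool_pos: [0.4299, 0.2988, 0.0006]
tool_rot: [[0.0, 0.093, 0.996], [-0.007, 0.996, -0.093], [-1.0, -0.007, 0.001]]
contact_force: [0.9, 0.2, -3.6]
grip_width: 0.516
```

Call:
{"op": "move_arm", "data": {
  "motion": [
    {"delta_pos": [0.1,0,0],"roll": 0},
    {"delta_pos": [0.2,0,0],"roll": 0},
    {"delta_pos": [0.3,0,0],"roll": 0},
    {"delta_pos": [0.4,0,0],"roll": 0},
    {"delta_pos": [0.5,0,0],"roll": 0},
    {"delta_pos": [0.6,0,0],"roll": 0},
    {"delta_pos": [0.7,0,0],"roll": 0},
    {"delta_pos": [0.8,0,0],"roll": 0}
  ]
}}

```text
time_s: 28.95
tool_pos: [0.4299, 0.2987, -0.0075]
tool_rot: [[-0.0, 0.093, 0.996], [-0.007, 0.996, -0.093], [-1.0, -0.007, 0.001]]
contact_force: [0.3, -0.0, -3.8]
grip_width: 0.517
```

```bash
python3 -c "
from h import *
go(None)"
```

```text
t 28.95 tcp [ 0.4299  0.2987 -0.0075] F [ 0.3  -0.02 -3.84] grip 0.517 q [-7.0, 34.0, -41.0, 104.0, 28.0, 52.0, 24.0]
R [[-0.0, 0.093, 0.996], [-0.007, 0.996, -0.093], [-1.0, -0.007, 0.001]]
```

Call:
{"op": "move_arm", "data": {
  "motion": [
    {"delta_pos": [0.05,0,0],"roll": 0},
    {"delta_pos": [0.1,0,0],"roll": 0},
    {"delta_pos": [0.15,0,0],"roll": 0},
    {"delta_pos": [0.2,0,0],"roll": 0},
    {"delta_pos": [0.25,0,0],"roll": 0},
    {"delta_pos": [0.25,0,0],"roll": 0},
    {"delta_pos": [0.25,0,0],"roll": 0},
    {"delta_pos": [0.25,0,0],"roll": 0}
  ]
}}

```text
time_s: 29.95
tool_pos: [0.4299, 0.2988, -0.0097]
tool_rot: [[0.0, 0.093, 0.996], [-0.007, 0.996, -0.093], [-1.0, -0.007, 0.001]]
contact_force: [-1.0, -0.8, 0.4]
grip_width: 0.522
```

```bash
python3 -c "
from h import *
go(None)
c=cam('side');cv2.imwrite('pics/s13.png',cv2.resize(c['image'][100:280,120:360,::-1],None,fx=3.3,fy=3.3))"
```

```text
t 29.95 tcp [ 0.4299  0.2988 -0.0097] F [-0.96 -0.79  0.42] grip 0.522 q [-7.0, 35.0, -41.0, 104.0, 29.0, 52.0, 24.0]
R [[0.0, 0.093, 0.996], [-0.007, 0.996, -0.093], [-1.0, -0.007, 0.001]]
```

View pics/s13.png

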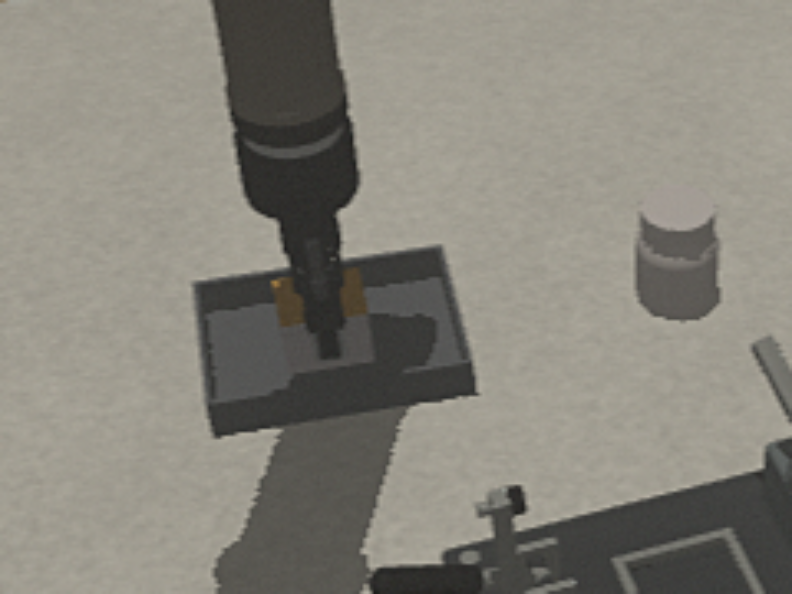

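Force went from −3.8 to +0.4 N at the expected height, so the block rests on the tray floor. Release and rise.

Call:
{"op": "move_arm", "data": {
  "motion": [
    {"delta_pos": [0,0,0],"roll": 0},
    {"delta_pos": [0,0,0],"roll": 0},
    {"delta_pos": [0,0,0],"roll": 0},
    {"delta_pos": [0,0,0],"roll": 0},
    {"delta_pos": [-1,0,0],"roll": 0},
    {"delta_pos": [-3,0,0],"roll": 0},
    {"delta_pos": [-6,0,0],"roll": 0},
    {"delta_pos": [-9,0,0],"roll": 0}
  ],
  "hand": 0.72
}}

```text
time_s: 31.0
tool_pos: [0.4299, 0.2996, 0.0817]
tool_rot: [[0.001, 0.092, 0.996], [-0.006, 0.996, -0.092], [-1.0, -0.006, 0.001]]
contact_force: [0.5, 0.6, -0.1]
grip_width: 0.722
```

Call:
{"op": "move_arm", "data": {
  "motion": [
    {"delta_pos": [-3,0,0],"roll": 0},
    {"delta_pos": [-6,0,0],"roll": 0},
    {"delta_pos": [-9,0,-1],"roll": 0},
    {"delta_pos": [-12,0,-2],"roll": 0},
    {"delta_pos": [-14,2,-3],"roll": 0},
    {"delta_pos": [-14,4,-4],"roll": 0},
    {"delta_pos": [-14,5,-4],"roll": 0},
    {"delta_pos": [-14,5,-4],"roll": 0}
  ]
}}

```text
time_s: 32.0
tool_pos: [0.3946, 0.354, 0.2212]
tool_rot: [[0.0, 0.091, 0.996], [-0.007, 0.996, -0.091], [-1.0, -0.007, 0.001]]
contact_force: [-0.6, 0.0, -0.2]
grip_width: 0.72
```

```bash
python3 -c "
from h import *
go(None)
c=cam('side');save(c,'s14.png');t=cam('top');save(t,'t14.png')
for c in (c,t):
    W=cloud(c);hsv=cv2.cvtColor(c['image'],cv2.COLOR_RGB2HSV).astype(int);x,y,z=W[...,0],W[...,1],W[...,2]
    P=W[(hsv[...,1]>100)&(hsv[...,0]<35)&(abs(x-.43)<.09)&(abs(y-.3)<.07)&(z>.04)&(z<.1)]
    if len(P)>20: print(len(P),cv2.minAreaRect(np.ascontiguousarray(P[:,:2].astype(np.float32))),np.percentile(P[:,2],[5,50,95]))
";python3 ang.py 2>/dev/null
```

```text
t 32.0 tcp [0.3946 0.354  0.2212] F [-0.58  0.01 -0.19] grip 0.72 q [-7.0, 22.0, -50.0, 87.0, 17.0, 80.0, 26.0]
R [[0.0, 0.091, 0.996], [-0.007, 0.996, -0.091], [-1.0, -0.007, 0.001]]
183 ((0.4278874099254608, 0.296820729970932), (0.0496673621237278, 0.0578836053609848), 87.57644653320312) [0.0487968  0.05274477 0.0553554 ]
642 ((0.4285982847213745, 0.2998097836971283), (0.04632476717233658, 0.05953844264149666), 85.03813934326172) [0.04998866 0.05425559 0.058449  ]
side 217 theta 1.326 [1.17 1.47] rmax 0.088
   76 1.306
   78 1.323
   63 1.337
top 196 theta 1.366 [1.24 1.48] rmax 0.091
   60 1.354
   64 1.367
   72 1.369
```

View pics/s14.png

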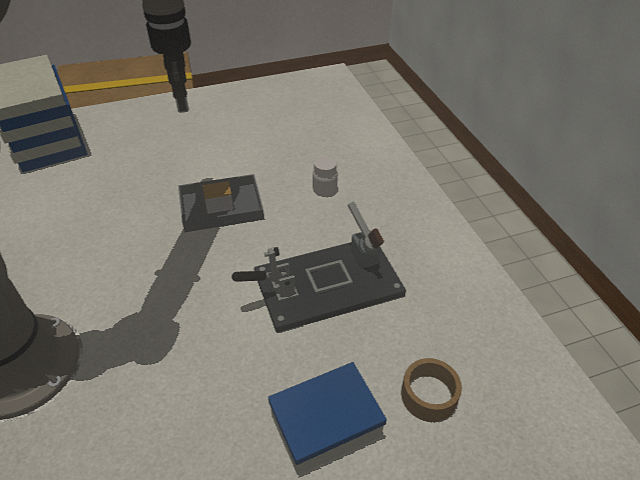

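View pics/t14.png

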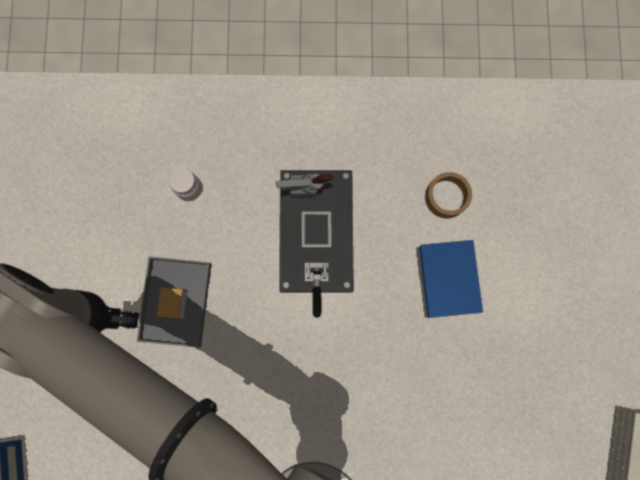

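```bash
python3 - <<'E'
from h import *
H=np.array([.679,.0024,.0888]);a=np.array([.003,-.5,.866]);ny=np.array([-1,-.006,0]);px=np.array([-.005,.866,.5])
c=cam('top');W=cloud(c)-H;A=W@a;X=W@px;Y=W@ny;r=np.hypot(X,Y)
m=(abs(A)<.012)&(r>.03)&(r<.095)&(X>.02)&(Y<.035)
Q=np.stack([Y[m],X[m]],1).astype(np.float32)
l=cv2.fitLine(np.ascontiguousarray(Q),cv2.DIST_HUBER,0,.001,.001).ravel();print('theta line',np.arctan2(abs(l[1]),l[0]*np.sign(l[1])),l, cv2.minAreaRect(np.ascontiguousarray(Q)))
E
```

```text
theta line 1.3901578 [0.17965773 0.9837292  0.01211062 0.05946691] ((0.01143757626414299, 0.0588170550763607), (0.060380395501852036, 0.014792433939874172), 79.67066192626953)
```

The line fit, which doesn't depend on the hub position, gives 1.39 rad (about 80°). That's inside the aim, so I'm handing in.

```bash
python3 -c "
from rig import robot
print(robot.sign_off())"
```

```text
the job is handed in; nothing more can be done
None
```

The block is out of its nest and standing upright on the tray floor. The guard bar is jammed clear, the clamp is fully open, and the job is handed in. It took 32 s of the 72 s allowed.

**What I did**
- **Peg:** The moves can't tilt the tool, so I gripped the peg's wing with the tool upright and pressed along its slanted axis. The taper bit at about 6 mm, and I stopped at 17.6 N and 8.0 mm in. That means I jammed the peg before turning it, the reverse of your wording. I then pushed the guard bar round with the closed fingertips.
- **Clamp and block:** I flipped the handle open, lifted the block straight up (45 mm grip, sensor about 4 N), and lowered it until the floor took its weight.

**Last checks**
- **Bar angle:** A line fit gives 1.39 rad (80°). The other readings were 1.37 (top view) and 1.33 (side view, which sees mostly one face of the bar). It had not moved since I let go of it.
- **Clamp:** The arm is upright and the handle lies out.
- **Block:** Its top is level at 0.054 m, which matches a 50 mm block on the tray floor. It sits within about 4 mm of the tray centre.
- **Other things on the bench:** The gift box, tape and jar look unmoved in the pictures.

**Disagreement:** The fingertips were about 25 mm higher than the reported tool position suggested, in both the side and wrist cameras. I used the camera values throughout, and the contact heights agreed with them.

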